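# Load the clamp-jaw wash pan and swing it to its washing position

## Task

Get the dirty clamp jaws ready for washing: lift the lid off the wash pan by its knob and lay it knob up in the middle of the black rubber mat, lay every clamp jaw from the drip plate in the pan, and then put the lid back so that it sits down on the rim all round. Only after that, swing the turntable by its red handle a quarter turn anticlockwise (seen from above) until the green mark on it stands at the yellow pointer, and leave everything else on the bench where it is.

Things in the scene. Friction and masses are not known exactly. Their poses are not given: they have to be found in the camera images.
- wash_stand: fixed grey round base of the wash stand, 250 mm across, 30 mm tall, origin at the centre of its underside on the bench, on the turntable's axis (vertical). A yellow pointer stands fixed at its edge, 190 mm from the axis, 50 mm tall. At turntable 0 the pan lies towards the stand's own +x and the handle towards its -x.
- turntable (a joint): angle (rad) about the stand's vertical axis, growing anticlockwise from above. Blue plate 340 mm across, top 45 mm above the bench, with the steel wash pan and a red handle. Starts at 0, where a white mark on the plate's edge stands at the pointer; at 1.571 a green mark stands there. It drags (about 2 N at the handle) and stays where it is left; end stops, not wanted here, at -0.3 and 2.1.
- handle (a point): grip point of the upright red handle on the turntable: a vertical round post 25 mm across, red from 75 to 130 mm above the bench, on a 16 mm stem; the point lies on its axis, 105 mm above the bench, 140 mm from the turntable's axis, across the axis from the pan
- pan_floor (a point): centre of the inner floor of the round steel wash pan that is fixed on the turntable, 50 mm above the bench, 68 mm from the turntable's axis; the pan is 180 mm across inside, 190 mm outside, 70 mm deep
- pan_rim (a point): centre of the pan's mouth, at rim height, 120 mm above the bench
- lid: loose round steel pan lid, 198 mm across, 0.35 kg; origin at the centre of its underside, z up. Lowest a 166 mm disc, 5 mm thick, that drops loosely into the pan's mouth; then the 198 mm flange, 5 to 11 mm above the origin, that rests on the rim; a 16 mm stem; a black round knob 34 mm across, 25 to 47 mm above the origin. Seated, the origin is 5 mm below the rim.
- lid_mat: fixed black rubber mat with a thin grey border, 210 x 210 mm, 4 mm thick, origin at the centre of its underside; the place for the lid
- drip_plate: fixed bare aluminium drip plate, 200 x 230 mm, 4 mm thick, origin at the centre of its underside; the jaws start on it. Plate and mat may change places.
- jaw0: steel clamp jaw with a red band near one end, a block 60 (its x) x 34 (its y) x 18 mm (its z), about 0.3 kg, origin at the centre of its underside; three to five of the five jaws are there, the others are absent
- jaw1: steel clamp jaw with a red band near one end, a block 60 (its x) x 34 (its y) x 18 mm (its z), about 0.3 kg, origin at the centre of its underside; three to five of the five jaws are there, the others are absent
- jaw2: steel clamp jaw with a red band near one end, a block 60 (its x) x 34 (its y) x 18 mm (its z), about 0.3 kg, origin at the centre of its underside; three to five of the five jaws are there, the others are absent
- jaw3: steel clamp jaw with a red band near one end, a block 60 (its x) x 34 (its y) x 18 mm (its z), about 0.3 kg, origin at the centre of its underside; three to five of the five jaws are there, the others are absent
- jaw4: steel clamp jaw with a red band near one end, a block 60 (its x) x 34 (its y) x 18 mm (its z), about 0.3 kg, origin at the centre of its underside; three to five of the five jaws are there, the others are absent
- oil_bottle: bystander, not to be disturbed: black oil bottle, 72 mm across, 200 mm tall, standing
- spray_can: bystander, not to be disturbed: red spray can, 64 mm across, 190 mm tall, standing
- tape_roll: bystander, not to be disturbed: yellow roll of tape lying flat, 90 mm across, 25 mm tall
- sanding_block: bystander, not to be disturbed: cork sanding block 110 x 60 x 30 mm
- wrench: bystander, not to be disturbed: steel wrench lying flat, 170 mm long
- sample_cup: bystander, not to be disturbed: white plastic cup, 72 mm across, 70 mm tall
- hammer: bystander, not to be disturbed: hammer lying flat
Mind the look-alikes: they are no part of the job. What is shaped like the jaw1 but white is not meant. Leave any pink look-alike of the jaw3 alone.

How it is judged:
By the outcome, as a careful person would: the job done as asked, in the order asked, and still so for the second after the job is handed in, with the robot touching nothing.
Of jaw0, jaw1, jaw2, jaw3, jaw4 only 3 to 5 are there at a start; the rules pass over those that are not, and their reading is None.
At some moment in a run one of jaw0, jaw1, jaw2, jaw3, jaw4 may be knocked a few centimetres aside while the robot is not near it.
Once in a run the grip may slacken for a moment while it holds something.
It also fails if it takes over 210 s, if anything falls off the work surface, if the arm or the gripper's body presses on something with over 40 N, if the wrist force passes 120 N, or if a joint passes its speed limit or range.

## Robot

A 6-joint arm with a two-finger parallel gripper is mounted at the origin on the work surface. World frame = base frame: x ahead of the robot, y to its left, z up, the work surface at z = 0. Lengths are in m, angles in rad, forces in N, time in s.
With the tool pointing down it reaches from about 0.3 to 0.75 m from the base axis. Payload 8.5 kg.
Tool frame: the origin (TCP) lies at the very end of the fingers, on their centre line; the grasp point (between the pads) lies 19 mm behind it; z points along the fingers, y is the line along which they close (so a half turn about z gives the same grasp; the last joint's range is limited). The gripper opens to 85 mm and grips with 20 to 120 N. Pads are 22 mm wide; open, the fingers measure 114 mm over their backs; the gripper's body (76 mm by 85 mm) begins 54 mm behind the grasp point. The pads swing forward as they close: fully open they stand 13 mm farther back than shut.
Start: joints at [1.02, 0.381, 1.297, -0, 1.464, -0.215], TCP at [0.181, 0.519, 0.231] pointing down, gripper open.
Joint ranges: [-3.11, 3.11], [-0.89, 2.33], [0.22, 2.48], [-1.42, 4.56], [0.17, 2.85], [-2.88, 2.88]. Speed limits (rad/s): [2.39, 2.39, 3.14, 3.14, 3.14, 3.14].

## Interface

Orientations are given as [roll, pitch, yaw] about the fixed x, y, z axes, in that order (R = Rz(yaw) Ry(pitch) Rx(roll)).
In Python, from rig import robot, viewer gives the robot as it stands.
- The arm moves only by the tool jog_arm, never from a script. Its argument "commands" is one flat list of numbers, 6 for each row, row after row: the shift along the tool's x, y, z scaled (see below), then the turn, a rotation vector about the tool's x, y, z scaled (see below). In form: [tx, ty, tz, rx, ry, rz, tx, ty, tz, rx, ry, rz, ...]. A call has exactly 10 rows; each row is the pose to reach, as a shift and turn from the pose commanded when the call began, along the tool's axes at that moment, turning the shorter way round; what a row does not reach only later rows make up. The controller multiplies each number of a shift by 750 mm and each number of a turn by pi rad. A row lasts 1/8 s, in which the tool goes at most 62.5 mm and 10.7 degrees, less where a joint would pass 70% of its speed; a pose out of reach is approached as far as the arm can. A call with a number of a shift or a turn outside -1 to 1 is refused whole. A call with a gripper value outside its range is refused whole. "fingers" is the opening, from -1 (shut) to 1 (fully open), set as the call begins (left out, the last holds). The fingers move at their own pace and stop on an object; "squeeze" is the grip in N (left out, the last holds). Time passes only in rows, so rows that repeat a pose let the fingers close, or fill a call up. It gives the time, the measured TCP pose, the force, the opening and the grip force at its end, in the units of the state.
- robot.observe(): the state, without advancing time (a new reading comes with each control period).
- viewer.camera(name): name is "scene" or "top" or "wrist"; returns (picture, depth): 480x640x3 uint8, red, green, blue; 480x640 float32, m along the optical axis (not along the pixel's ray), 0 where there is no reading.
- viewer.calibration(name): a dict with "fovy" (degrees; the focal length in pixels is half the picture's height over the tangent of half this angle, whatever the lens; pixels are square), "cx", "cy" (the principal point, pixels), "eye" and "orientation" of the camera in the world; the wrist camera has in their place "tool_from_camera" (4x4, takes a point from camera to tool coordinates, whose origin is the TCP and whose axes are the flange's). Camera axes: x right, y up, looking along -z (the intrinsics and any distortion apply to the point x, -y, -z); pixel columns grow to the right and rows downward; lengths in m; the calibration is good to about 2 mm. The wrist camera is an equidistant fisheye: a pixel r from the principal point sees the ray r / f radians off the axis. A picture is of the moment at which its call begins: read the wrist's pose just before it. calibration takes no time and is no camera call.
- robot.hand_in(): hands the job in; it is judged then, once.
The state is a dict: "clock": time; "joint_pos": joint angles; "qvel": joint speeds; "joint_torque": joint torques, N m; "tool_pos": TCP position; "tool_rot": TCP orientation; "wrist_force": force on the tool from outside, world axes, zero at the start; "torque": the same for the moment, N m; "finger_gap": finger opening in m; "grasp_force": force on a finger pad.
Only numpy, scipy, OpenCV 4.12 (cv2) and the standard library are available. Lean on these libraries where they do the work, as an engineer would, in place of code of your own. Each camera call takes 0.05 s, during which the arm holds its last target. There are 200 camera calls.

## Working session

There is one attempt and no reset: what is moved stays moved. The work goes in short steps, Python scripts to look and compute and a tool call to move; the robot and the scene stay as the last step left them, time stands still between calls to the robot, and variables do not carry over. Pictures are saved under pics/ and viewed, at most 14 in all, crops included, and the job is handed in when it is done.

Besides the shell and the picture viewer there is one more tool, called after "Call:" in YAML: its name, and indented under it one key for each argument. jog_arm: Moves the arm, as the interface text tells. Its arguments: {"type":"object","properties":{"commands":{"type":"array"},"fingers":{"type":"number"},"squeeze":{"type":"number"}},"required":["commands"]}

```bash
ls; mkdir -p pics; python3 - <<'E'
from rig import robot, viewer
import cv2,numpy as np
print(robot.observe())
for n in ["top","scene","wrist"]:
    print(n,viewer.calibration(n))
for n in ["top","scene"]:
    p,d=viewer.camera(n); cv2.imwrite(f"pics/{n}0.png",p[:,:,::-1]); np.save(f"pics/{n}0.npy",d)
E
```

```text
pics
{'clock': 0.0, 'joint_pos': array([ 1.01968632e+00,  3.81174413e-01,  1.29825941e+00, -3.77885016e-06,
        1.46358813e+00, -2.15314309e-01]), 'qvel': array([ 4.04248880e-06,  1.45200645e-03, -1.94356779e-03,  1.42928129e-03,
       -2.22938257e-03,  7.48428023e-04]), 'joint_torque': array([ 2.46495991e-03, -4.48446178e+01, -2.31288064e+01, -4.47547961e-05,
        4.62895667e-03,  4.63303320e-05]), 'tool_pos': array([0.18109017, 0.519023  , 0.23072382]), 'tool_rot': array([-3.14019555e+00, -3.01707324e-04,  2.80579715e+00]), 'wrist_force': array([ 0.26265948, -0.55514635, -0.39848742]), 'torque': array([-0.01229527, -0.0159951 ,  0.02768919]), 'grasp_force': 0.0, 'finger_gap': 0.0856846063816092}
top {'fovy': 57.13561921636506, 'cx': 312.6212178829795, 'cy': 236.47709143293483, 'eye': array([ 0.45155598, -0.07372558,  1.09012323]), 'orientation': array([ 0.0566755 , -0.00246554, -1.56540995])}
scene {'fovy': 43.25396422823541, 'cx': 323.01885505497233, 'cy': 233.15938657068943, 'eye': array([ 1.08234396, -0.5240305 ,  1.03386808]), 'orientation': array([0.65599752, 0.01209213, 0.87244912])}
wrist {'fovy': 65.70646984690485, 'cx': 323.39795227297833, 'cy': 235.7218684984149, 'tool_from_camera': array([[ 6.66327818e-05,  9.51813182e-01,  3.06678434e-01,
         7.84069738e-02],
       [ 9.99999162e-01, -4.59942188e-04,  1.21021327e-03,
         9.86377735e-04],
       [ 1.29295130e-03,  3.06678096e-01, -9.51812415e-01,
        -1.41909834e-01],
       [ 0.00000000e+00,  0.00000000e+00,  0.00000000e+00,
         1.00000000e+00]])}
```

View pics/top0.png

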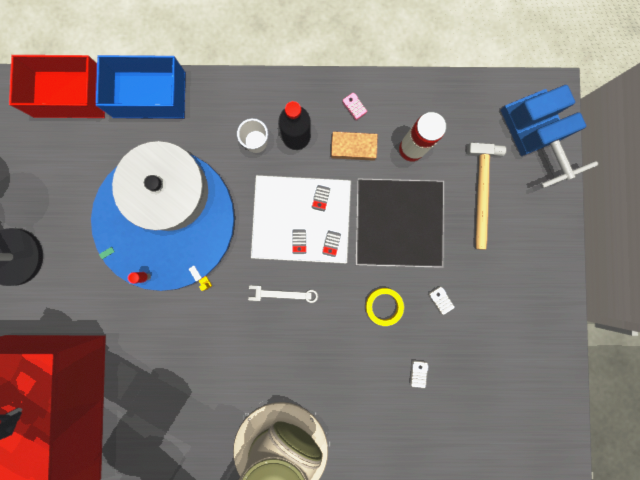

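View pics/scene0.png

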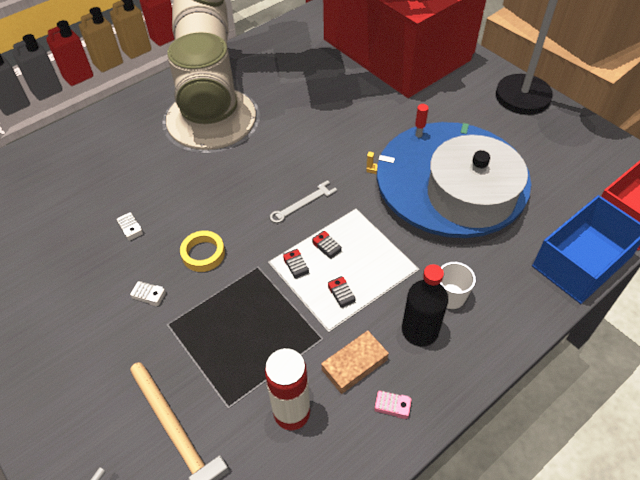

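Top view: the three jaws with red bands lie on the drip plate at about (321,197), (299,241) and (332,243). The white look-alikes at (442,300) and (419,374) and the pink one at (354,105) are not on the plate and have the wrong colour. The mat is at (400,222), the lid knob at (152,183), the handle at (137,277), the pointer at (205,284) and the green mark at (107,252).

```bash
cat > h.py <<'E'
from rig import robot, viewer
import numpy as np, cv2
from scipy.spatial.transform import Rotation as R
def cam(n,tool=None):
    c=viewer.calibration(n); f=240/np.tan(np.radians(c["fovy"])/2)
    if n=="wrist":
        s=tool or robot.observe(); T=np.eye(4); T[:3,:3]=R.from_euler("xyz",s["tool_rot"]).as_matrix(); T[:3,3]=s["tool_pos"]
        M=T@c["tool_from_camera"]
    else:
        M=np.eye(4); M[:3,:3]=R.from_euler("xyz",c["orientation"]).as_matrix(); M[:3,3]=c["eye"]
    return c,f,M
def rays(n,uv,C=None):
    c,f,M=C or cam(n); uv=np.atleast_2d(uv).astype(float)
    x=uv[:,0]-c["cx"]; y=uv[:,1]-c["cy"]
    if n=="wrist":
        r=np.hypot(x,y)+1e-9; th=r/f
        d=np.c_[np.sin(th)*x/r,-np.sin(th)*y/r,-np.cos(th)]
    else: d=np.c_[x/f,-y/f,-np.ones_like(x)]
    return M[:3,3],d@M[:3,:3].T
def onplane(n,uv,z,C=None):
    o,d=rays(n,uv,C); return o+d*((z-o[2])/d[:,2])[:,None]
def two(n1,uv1,n2,uv2):
    o1,d1=rays(n1,uv1); o2,d2=rays(n2,uv2); A=np.c_[d1[0],-d2[0]]
    t=np.linalg.lstsq(A,o2-o1,rcond=None)[0]; p=o1+t[0]*d1[0]; q=o2+t[1]*d2[0]
    return (p+q)/2, np.linalg.norm(p-q)
def blobs(mask,lo=15,hi=1e6):
    n,l,s,c=cv2.connectedComponentsWithStats(mask.astype(np.uint8))
    return [(c[i].round(1),s[i][4],l==i) for i in range(1,n) if lo<=s[i][4]<=hi]
def hsv(p): return [a.astype(int) for a in cv2.split(cv2.cvtColor(p,cv2.COLOR_RGB2HSV))]
def rows(way,pose=None):
    """way: list of (x,y,z,yaw) tool-down, each with n rows; prints the scaled rows."""
    s=robot.observe(); p0=s["tool_pos"]; R0=R.from_euler("xyz",s["tool_rot"])
    if pose is not None: p0=np.array(pose[:3]); R0=R.from_euler("xyz",[np.pi,0,pose[3]])
    out=[]
    for x,y,z,yaw in way:
        t=R0.inv().apply(np.array([x,y,z])-p0)/.75
        r=(R0.inv()*R.from_euler("xyz",[np.pi,0,yaw])).as_rotvec()/np.pi
        out.append(", ".join(f"{v:g}" for v in np.r_[t,r].round(4)+0.0))
    print(",\n".join(out))
def lin(a,b,n):
    a,b=np.array(a,float),np.array(b,float); return [tuple(a+(b-a)*i/n) for i in range(1,n+1)]
E
python3 - <<'E'
from h import *
P={n:cv2.imread(f"pics/{n}0.png")[:,:,::-1].copy() for n in("top","scene")}
D={n:np.load(f"pics/{n}0.npy") for n in P}
def depthpt(n,uv):
    c,f,M=cam(n); o,d=rays(n,uv); return o+d[0]*D[n][int(uv[1]),int(uv[0])]
h,s,v=hsv(P["top"])
print("blue",[(b[0],b[1]) for b in blobs((h>100)&(h<115)&(s>150)&(v>60),500)])
red=((h<8)|(h>172))&(s>130)&(v>90)
for b in blobs(red,15,2000): print("red",b[0],b[1],onplane("top",b[0],.02),depthpt("top",b[0]))
for b in blobs((h>48)&(h<80)&(s>90),10): print("green",b[0],b[1],onplane("top",b[0],.045))
dk=v<60
for b in blobs(dk,80,9000):
    ys,xs=np.nonzero(b[2]); print("dark",b[0],b[1],xs.min(),xs.max(),ys.min(),ys.max(),depthpt("top",b[0]))
for uv in [(60,345),(30,400),(100,430),(10,255),(45,80),(160,210),(190,210),(180,260),(300,220),(205,284),(197,275),(5,425),(220,160),(560,120)]: print(uv,depthpt("top",uv).round(3))
E
```

```text
blue [(array([140.3,  86.4]), np.int32(5243)), (array([541.7, 118.4]), np.int32(3305)), (array([164.5, 238.2]), np.int32(8876))]
red [292.7 109.3] 227 [[ 0.82688146 -0.02509838  0.02      ]] [ 0.76251791 -0.03343733  0.20351253]
red [422.7 139. ] 176 [[ 0.75436353 -0.34598758  0.02      ]] [ 0.70876983 -0.30499311  0.18112836]
red [408.9 158.3] 37 [[ 0.70603893 -0.31162787  0.02      ]] [ 0.70412894 -0.30984232  0.02803169]
red [319.  204.4] 67 [[ 0.59082343 -0.09119036  0.02      ]] [ 0.59052866 -0.0911534   0.02226499]
red [299.  248.5] 69 [[ 0.48286625 -0.04312574  0.02      ]] [ 0.48274679 -0.04324248  0.02408275]
red [329.4 250.5] 67 [[ 0.47841379 -0.11695146  0.02      ]] [ 0.47826335 -0.11670934  0.02599402]
red [137.1 277.1] 166 [[0.41161064 0.34760896 0.02      ]] [0.41575368 0.30390909 0.13099077]
green [106.1 252.7] 71 [[0.46969959 0.41268382 0.045     ]]
dark [294.9 130.1] 949 279 310 108 149 [ 0.73793552 -0.03580465  0.14175879]
dark [ 19.4 256.3] 1974 0 42 229 284 [0.46027658 0.6333263  0.02063296]
dark [  7.9 423.7] 344 0 20 412 438 [0.16869904 0.44972575 0.30956447]
dark [295.8 431.9] 257 274 314 422 444 [ 0.09100642 -0.04239426  0.13447456]
dark [110.6 449.1] 290 103 116 428 465 [-0.00362962  0.40924855 -0.00345855]
(60, 345) [0.27  0.464 0.133]
(30, 400) [0.181 0.47  0.219]
(100, 430) [0.047 0.429 0.013]
(10, 255) [0.463 0.654 0.024]
(45, 80) [0.903 0.598 0.006]
(160, 210) [0.563 0.26  0.124]
(190, 210) [0.563 0.194 0.127]
(180, 260) [0.453 0.238 0.043]
(300, 220) [ 0.554 -0.045  0.006]
(205, 284) [0.397 0.178 0.043]
(197, 275) [0.418 0.196 0.046]
(5, 425) [0.168 0.451 0.315]
(220, 160) [ 0.704  0.157 -0.002]
(560, 120) [ 0.775 -0.636  0.107]
```

```bash
cat >> h.py <<'E'
def jaws(p,n="top",C=None,z=.022):
    """red-banded jaws on the drip plate: centre, yaw from the dark/red outline against the plate"""
    c,f,M=C or cam(n); h,s,v=hsv(p); res=[]
    red=((h<8)|(h>172))&(s>110)&(v>70)
    return [(b[0],b[1],onplane(n,b[0],z,(c,f,M))[0]) for b in blobs(red,25,3000)]
E
python3 - <<'E'
from h import *
from scipy.optimize import least_squares
p=cv2.imread("pics/top0.png")[:,:,::-1].copy(); d=np.load("pics/top0.npy"); h,s,v=hsv(p)
c,f,M=cam("top"); U,V=np.meshgrid(np.arange(640),np.arange(480))
o,r=rays("top",np.c_[U.ravel(),V.ravel()]); W=(o+r*d.ravel()[:,None]).reshape(480,640,3)
def circ(q):
    A=np.c_[2*q,np.ones(len(q))]; a=np.linalg.lstsq(A,(q**2).sum(1),rcond=None)[0]
    return a[:2],np.sqrt(a[2]+a[0]**2+a[1]**2)
reg=(U<240)&(V>120)&(V<300)
m=reg&(abs(W[...,2]-.126)<.008)&(s<60)
m=max(blobs(m),key=lambda b:b[1])[2]
ct=max(cv2.findContours(m.astype(np.uint8),0,1)[0],key=len)[:,0]; hull=cv2.convexHull(ct)[:,0]
print("lid",circ(onplane("top",hull,.126)[:,:2]),"z",np.median(W[m][:,2]))
k=reg&(v<70)&(W[...,2]>.15); b=max(blobs(k),key=lambda b:b[1]); print("knob",b[:2],onplane("top",b[0],.162),W[b[2]].mean(0))
bl=reg&(h>95)&(h<120)&(s>100)&(abs(W[...,2]-.045)<.01)
ct=max(cv2.findContours(bl.astype(np.uint8),0,1)[0],key=len)[:,0]; q=onplane("top",ct,.045)[:,:2]
# outer boundary robust circle
x0=np.r_[.52,.26]
for _ in range(8):
    rr=np.linalg.norm(q-x0,axis=1); g=abs(rr-.17)<(.02 if _<3 else .006); x0,rad=circ(q[g])
print("plate",x0,rad,g.sum())
hd=reg&((h<8)|(h>172))&(s>130)&(W[...,2]>.12); b=max(blobs(hd,3),key=lambda b:b[1]); print("handle top",b[:2],onplane("top",b[0],.13))
w=reg&(s<40)&(v>200)&(abs(W[...,2]-.045)<.01)&(V>262); b=max(blobs(w,3),key=lambda b:b[1]); print("white",b[:2],onplane("top",b[0],.045))
y=(h>22)&(h<32)&(s>150)&(U<240); b=max(blobs(y,3),key=lambda b:b[1]); print("yellow",b[:2],onplane("top",b[0],.05),W[b[2]].max(0))
mt=(v<60)&(U>350)&(U<450)&(V>170)&(V<275); b=max(blobs(mt),key=lambda b:b[1])
ct=max(cv2.findContours(b[2].astype(np.uint8),0,1)[0],key=len); rc=cv2.minAreaRect(onplane("top",ct[:,0],.004)[:,:2].astype(np.float32)); print("mat",rc)
for nm,m2 in [("brightplate",(s<40)&(v>170)&(U>245)&(U<355)&(V>170)&(V<268))]:
    b=max(blobs(m2),key=lambda b:b[1]); ct=max(cv2.findContours(b[2].astype(np.uint8),0,1)[0],key=len); print(nm,cv2.minAreaRect(onplane("top",ct[:,0],.004)[:,:2].astype(np.float32)))
im=cv2.resize(p[170:275,245:360],None,fx=6,fy=6,interpolation=cv2.INTER_CUBIC)[:600]; cv2.imwrite("pics/jawcrop.png",im[:,:,::-1])
t=W[330:480,0:150]; print("redbox zmax",np.nanpercentile(t[...,2][s[330:480,0:150]>120],[50,95,99]))
E
```

```text
lid (array([0.61793411, 0.26812794]), np.float64(0.09836691757002494)) z 0.1262270165157232
knob (array([152.2, 182.6]), np.int32(171)) [[0.61684551 0.26527016 0.162     ]] [0.61518434 0.26162706 0.1720354 ]
plate [0.55117123 0.28240434] 0.16828159169800863 333
handle top (array([133.8, 277.5]), np.int32(103)) [[0.4148148 0.3114228 0.13     ]]
white (array([194.8, 272.9]), np.int32(86)) [[0.4231499  0.20187404 0.045     ]]
yellow (array([204.1, 283.4]), np.int32(112)) [[0.39882664 0.17823013 0.05      ]] [0.41248786 0.20331269 0.05325889]Traceback (most recent call last):
  File "<stdin>", line 25, in <module>
ValueError: max() iterable argument is empty
```

```bash
python3 - <<'E'
from h import *
p=cv2.imread("pics/top0.png")[:,:,::-1].copy(); h,s,v=hsv(p)
U,V=np.meshgrid(np.arange(640),np.arange(480))
print("mat v",v[222,400],"bench",v[300,340],v[140,230])
mt=(v<v[222,400]+12)&(U>352)&(U<448)&(V>172)&(V<272)
def rect(m):
    b=max(blobs(m),key=lambda b:b[1]); ct=max(cv2.findContours(b[2].astype(np.uint8),0,1)[0],key=len)
    return cv2.minAreaRect(onplane("top",ct[:,0],.004)[:,:2].astype(np.float32)),b[1]
print("mat",rect(mt)); print("plate",rect((s<40)&(v>170)&(U>245)&(U<355)&(V>170)&(V<268)))
pl=(U>250)&(U<350)&(V>177)&(V<262)
nb=pl&~((s<40)&(v>185)); nb=cv2.morphologyEx(nb.astype(np.uint8),cv2.MORPH_CLOSE,np.ones((5,5)))
for b in blobs(nb,100,900):
    ct=max(cv2.findContours(b[2].astype(np.uint8),0,1)[0],key=len); print(b[:2],cv2.minAreaRect(onplane("top",ct[:,0],.022)[:,:2].astype(np.float32)))
for j in jaws(p): print(j)
im=cv2.resize(p[172:270,247:357],None,fx=6,fy=6,interpolation=cv2.INTER_CUBIC); cv2.imwrite("pics/jawcrop.png",im[:,:,::-1])
E
```

```text
mat v 64 bench 118 119
mat (((0.549845814704895, -0.2914833724498749), (0.20519576966762543, 0.2058880776166916), 89.00438690185547), np.int32(6875))
plate (((0.5571792125701904, -0.04649444669485092), (0.23711948096752167, 0.2074950635433197), 87.30066680908203), np.int32(7343))
(array([252.1, 203.3]), np.int32(184)) ((0.5702318549156189, 0.06937376409769058), (0.16873347759246826, 0.009775452315807343), 0.7621738910675049)
(array([320.6, 197.8]), np.int32(338)) ((0.6069061756134033, -0.09492342174053192), (0.03429250791668892, 0.06015435978770256), 76.21786499023438)
(array([299. , 241.3]), np.int32(335)) ((0.5010411739349365, -0.04304251819849014), (0.05834120512008667, 0.03393346443772316), 0.46043655276298523)
(array([331. , 243.4]), np.int32(340)) ((0.49582263827323914, -0.12156759202480316), (0.03525262326002121, 0.059430092573165894), 74.98677062988281)
(array([273.7, 260.2]), np.int32(131)) ((0.455953985452652, 0.00017718970775604248), (0.007247780915349722, 0.1451779156923294), 0.30876612663269043)
(array([292.7, 109.4]), np.int32(243), array([ 0.82592877, -0.02519126,  0.022     ]))
(array([420.8, 138.2]), np.int32(237), array([ 0.75576533, -0.34081983,  0.022     ]))
(array([405.2, 154.5]), np.int32(81), array([ 0.71494605, -0.30216339,  0.022     ]))
(array([319. , 204.5]), np.int32(74), array([ 0.59031802, -0.09115884,  0.022     ]))
(array([299. , 248.5]), np.int32(70), array([ 0.48280773, -0.04318293,  0.022     ]))
(array([329.5, 250.4]), np.int32(75), array([ 0.47860717, -0.11711222,  0.022     ]))
(array([137.3, 277.1]), np.int32(169), array([0.41168785, 0.34633955, 0.022     ]))
```

View pics/jawcrop.png

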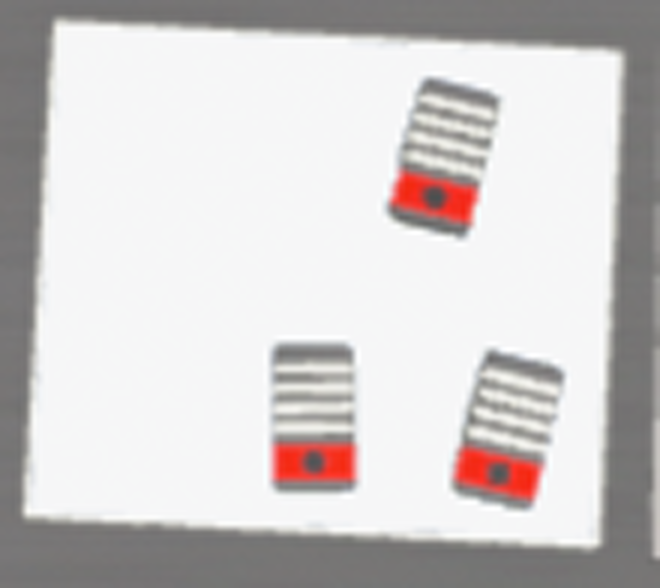

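The crop shows exactly three steel jaws with red bands on the plate, and they are the ones meant. The white and pink pieces lie off the plate.

```bash
python3 - <<'E'
from h import *
s=(.181,.519,.231,2.806)
a=(.181,.519,.31,2.806)
rows(lin(s,a,2)+lin(a,(.617,.2665,.24,2.806),8),s)
E
```

```text
0, 0, -0.0527, 0, 0, 0,
0, 0, -0.1053, 0, 0, 0,
-0.0825, -0.0158, -0.0937, 0, 0, 0,
-0.1649, -0.0316, -0.082, 0, 0, 0,
-0.2474, -0.0474, -0.0703, 0, 0, 0,
-0.3299, -0.0632, -0.0587, 0, 0, 0,
-0.4124, -0.079, -0.047, 0, 0, 0,
-0.4948, -0.0948, -0.0353, 0, 0, 0,
-0.5773, -0.1106, -0.0237, 0, 0, 0,
-0.6598, -0.1264, -0.012, 0, 0, 0
```

Call:
jog_arm:
  commands: [0,0,-0.053,0,0,0,0,0,-0.105,0,0,0,-0.083,-0.016,-0.094,0,0,0,-0.165,-0.032,-0.082,0,0,0,-0.247,-0.047,-0.07,0,0,0,-0.33,-0.063,-0.059,0,0,0,-0.412,-0.079,-0.047,0,0,0,-0.495,-0.095,-0.035,0,0,0,-0.577,-0.111,-0.024,0,0,0,-0.66,-0.126,-0.012,0,0,0]
  fingers: 1
  squeeze: 60

```text
clock: 1.35
tool_pos: [0.6114, 0.2699, 0.241]
tool_rot: [-3.141, -0.001, 2.806]
wrist_force: [-0.6, 0.8, -0.0]
finger_gap: 0.0854
grasp_force: 0.0
```

```bash
python3 - <<'E'
from h import *
s=robot.observe(); p,d=viewer.camera("wrist"); C=cam("wrist",s); print(s["tool_pos"],s["qvel"].round(2))
cv2.imwrite("pics/w1.png",p[:,:,::-1]); h,ss,v=hsv(p)
c,f,M=C
for b in blobs((v<50),300,20000): print(b[:2],onplane("wrist",b[0],.162,C),d[int(b[0][1]),int(b[0][0])])
E
```

```text
[0.61140265 0.26991973 0.24095447] [-0.54  0.58 -0.85  0.    0.26 -0.54]
(array([596.,  22.]), np.int32(3144)) [[0.51784044 0.50859293 0.162     ]] 0.30168766
(array([327.8, 251.4]), np.int32(2159)) [[0.61551354 0.27217047 0.162     ]] 0.23663446
(array([ 15.7, 300.9]), np.int32(2561)) [[ 0.57166424 -0.00982939  0.162     ]] 0.43134364
```

View pics/w1.png

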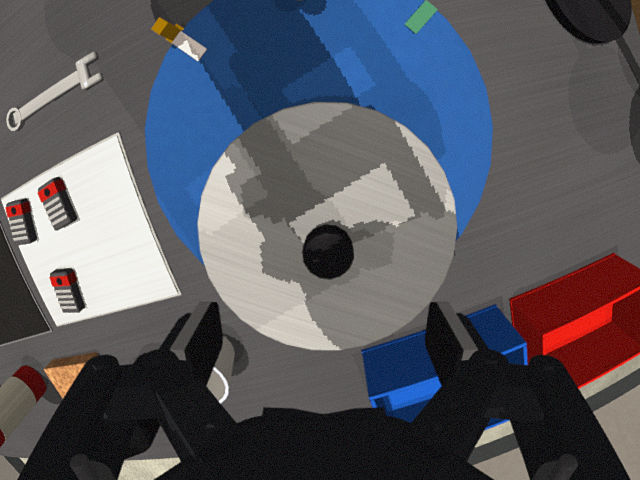

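The knob is at about (328,251) in the wrist view and the arm was still settling. I'll measure again now it has stopped.

```bash
python3 - <<'E'
from h import *
for i in range(4): viewer.camera("top")
s=robot.observe(); p,d=viewer.camera("wrist"); C=cam("wrist",s); print(s["tool_pos"],s["tool_rot"],s["qvel"].round(2))
h,ss,v=hsv(p)
for b in blobs((v<50),300,20000):
    if 1500<b[1]<3000: print(b[:2],onplane("wrist",b[0],.155,C),onplane("wrist",b[0],.162,C))
E
```

```text
[0.6095778  0.27132957 0.24112488] [-3.14121152e+00 -1.02502412e-03  2.80565863e+00] [ 0.03 -0.03  0.01  0.   -0.   -0.  ]
(array([326.6, 254.5]), np.int32(2148)) [[0.61796022 0.27132964 0.155     ]] [[0.6154462  0.27215142 0.162     ]]
(array([ 15.8, 302.1]), np.int32(2566)) [[ 0.57197825 -0.01924703  0.155     ]] [[ 0.57087525 -0.00950846  0.162     ]]
```

```bash
python3 - <<'E'
from h import *
P={n:cv2.imread(f"pics/{n}0.png")[:,:,::-1].copy() for n in("top","scene")}
h,s,v=hsv(P["scene"]); m=np.zeros_like(v); m[140:175,465:500]=1
b=max(blobs((v<70)&(m>0)),key=lambda b:b[1]); print("scene knob",b[:2],onplane("scene",b[0],.151),two("top",(152.2,182.6),"scene",b[0]))
m[:]=0; m[95:135,405:435]=1; r=(((h<8)|(h>172))&(s>130)&(m>0)); b=max(blobs(r),key=lambda b:b[1]); print("scene handle",b[:2],onplane("scene",b[0],.1025))
h,s,v=hsv(cv2.imread("pics/top0.png")[:,:,::-1].copy())
st=robot.observe(); p,d=viewer.camera("wrist"); C=cam("wrist",st); h,s,v=hsv(p)
lm=(s<60)&(v>70); U,V=np.meshgrid(np.arange(640),np.arange(480)); lm&=(np.hypot(U-327,V-227)<140)
b=max(blobs(lm),key=lambda b:b[1]); hl=cv2.convexHull(max(cv2.findContours(b[2].astype(np.uint8),0,1)[0],key=len))[:,0]
q=onplane("wrist",hl,.126,C)[:,:2]; print("lid",cv2.minEnclosingCircle(q.astype(np.float32)))
bl=(h>95)&(h<120)&(s>100)
# jaws seen from the wrist
for j in jaws(p,"wrist",C): print(j)
for b in blobs((h>48)&(h<80)&(s>80),50): print("green",b[:2],onplane("wrist",b[0],.045,C))
E
```

```text
scene knob (array([480.8, 159.2]), np.int32(238)) [[0.61786662 0.26868274 0.151     ]] (array([0.61838448, 0.26862532, 0.15164605]), np.float64(0.0009738616828620578))
scene handle (array([421.3, 115.2]), np.int32(230)) [[0.4118498  0.31642115 0.1025    ]]
lid ((0.6261851191520691, 0.2701924741268158), 0.10692401975393295)
(array([ 47.6, 193. ]), np.int32(204), array([ 0.48366265, -0.03901405,  0.022     ]))
(array([ 14.3, 211.8]), np.int32(157), array([ 0.48041431, -0.11380594,  0.022     ]))
(array([ 59.9, 282.1]), np.int32(174), array([ 0.59225541, -0.08737954,  0.022     ]))
(array([ 27.1, 375. ]), np.int32(270), array([ 0.71445909, -0.29413301,  0.022     ]))
green (array([419.4,  19.2]), np.int32(478)) [[0.47098158 0.41336204 0.045     ]]
```

```bash
python3 - <<'E'
from h import *
p=robot.observe()["tool_pos"]; print(p)
g=(.618,.2695,.22,2.806); e=(.618,.2695,.134,2.806)
rows(lin((*p,2.806),g,2)+lin(g,e,4)+[e]*4)
E
```

```text
[0.60901068 0.27214534 0.24206683]
-0.0062, 0.0003, 0.0147, 0.0001, 0.0001, 0.0004,
-0.0125, 0.0006, 0.0294, 0.0001, 0.0001, 0.0004,
-0.0125, 0.0006, 0.0581, 0.0001, 0.0001, 0.0004,
-0.0125, 0.0006, 0.0868, 0.0001, 0.0001, 0.0004,
-0.0125, 0.0006, 0.1154, 0.0001, 0.0001, 0.0004,
-0.0124, 0.0006, 0.1441, 0.0001, 0.0001, 0.0004,
-0.0124, 0.0006, 0.1441, 0.0001, 0.0001, 0.0004,
-0.0124, 0.0006, 0.1441, 0.0001, 0.0001, 0.0004,
-0.0124, 0.0006, 0.1441, 0.0001, 0.0001, 0.0004,
-0.0124, 0.0006, 0.1441, 0.0001, 0.0001, 0.0004
```

Call:
jog_arm:
  commands: [-0.006,0,0.015,0,0,0,-0.012,0,0.03,0,0,0,-0.012,0,0.058,0,0,0,-0.012,0,0.087,0,0,0,-0.012,0,0.115,0,0,0,-0.012,0,0.142,0,0,0,-0.012,0,0.142,0,0,0,-0.012,0,0.142,0,0,0,-0.012,0,0.142,0,0,0,-0.012,0,0.142,0,0,0]

```text
clock: 2.95
tool_pos: [0.6186, 0.2683, 0.1357]
tool_rot: [3.141, 0.001, 2.806]
wrist_force: [0.1, -0.1, -0.3]
finger_gap: 0.0853
grasp_force: 0.0
```

Call:
jog_arm:
  commands: [0,0,0,0,0,0,0,0,0,0,0,0,0,0,0,0,0,0,0,0,0,0,0,0,0,0,0,0,0,0,0,0,0,0,0,0,0,0,0,0,0,0,0,0,0,0,0,0,0,0,0,0,0,0,0,0,0,0,0,0]
  fingers: -0.6
  squeeze: 80

```text
clock: 4.2
tool_pos: [0.6186, 0.2685, 0.1357]
tool_rot: [3.141, 0.001, 2.806]
wrist_force: [0.2, 2.1, 5.5]
finger_gap: 0.0314
grasp_force: 79.5
```

```bash
python3 - <<'E'
from h import *
Y=2.806; s=(.6186,.2685,.1357,Y); a=(.6186,.2685,.2,Y); b=(.55,.10,.19,Y); 
print("A");rows(lin(s,a,5)+lin(a,b,5),s)
c=(.53,-.05,.16,Y); d=(.55,-.2915,.12,Y)
print("B");rows(lin(b,c,4)+lin(c,d,5)+[d],b)
E
```

```text
A
0, 0, -0.0171, 0, 0, 0,
0, 0, -0.0343, 0, 0, 0,
0, 0, -0.0514, 0, 0, 0,
0, 0, -0.0686, 0, 0, 0,
0, 0, -0.0857, 0, 0, 0,
0.0025, -0.0485, -0.0831, 0, 0, 0,
0.005, -0.0969, -0.0804, 0, 0, 0,
0.0074, -0.1454, -0.0777, 0, 0, 0,
0.0099, -0.1938, -0.0751, 0, 0, 0,
0.0124, -0.2423, -0.0724, 0, 0, 0
B
-0.0102, -0.0494, 0.01, 0, 0, 0,
-0.0203, -0.0988, 0.02, 0, 0, 0,
-0.0305, -0.1482, 0.03, 0, 0, 0,
-0.0407, -0.1976, 0.04, 0, 0, 0,
-0.0669, -0.2567, 0.0507, 0, 0, 0,
-0.0932, -0.3157, 0.0613, 0, 0, 0,
-0.1194, -0.3748, 0.072, 0, 0, 0,
-0.1457, -0.4338, 0.0827, 0, 0, 0,
-0.1719, -0.4929, 0.0933, 0, 0, 0,
-0.1719, -0.4929, 0.0933, 0, 0, 0
```

Call:
jog_arm:
  commands: [0,0,-0.017,0,0,0,0,0,-0.034,0,0,0,0,0,-0.051,0,0,0,0,0,-0.069,0,0,0,0,0,-0.086,0,0,0,0.002,-0.048,-0.083,0,0,0,0.005,-0.097,-0.08,0,0,0,0.007,-0.145,-0.078,0,0,0,0.01,-0.194,-0.075,0,0,0,0.012,-0.242,-0.072,0,0,0]
  squeeze: 100

```text
clock: 5.45
tool_pos: [0.5496, 0.0988, 0.1896]
tool_rot: [3.142, 0.001, 2.806]
wrist_force: [0.1, 1.4, -3.5]
finger_gap: 0.0311
grasp_force: 99.2
```

Call:
jog_arm:
  commands: [-0.01,-0.05,0.01,0,0,0,-0.02,-0.099,0.02,0,0,0,-0.03,-0.148,0.03,0,0,0,-0.041,-0.198,0.04,0,0,0,-0.067,-0.257,0.05,0,0,0,-0.093,-0.316,0.06,0,0,0,-0.119,-0.375,0.07,0,0,0,-0.146,-0.434,0.08,0,0,0,-0.172,-0.493,0.09,0,0,0,-0.172,-0.493,0.09,0,0,0]

```text
clock: 6.7
tool_pos: [0.5497, -0.295, 0.121]
tool_rot: [-3.141, -0.0, 2.802]
wrist_force: [0.3, 1.1, -3.5]
finger_gap: 0.0314
grasp_force: 99.9
```

```bash
python3 - <<'E'
from h import *
p,d=viewer.camera("top"); p,d=viewer.camera("scene"); print(robot.observe()["tool_pos"],robot.observe()["qvel"].round(3))
Z=d[250:440,120:340]; 
cv2.imwrite("pics/s2.png",p[:,:,::-1])
E
```

```text
[ 0.54994735 -0.29180156  0.1216826 ] [ 0.025 -0.016  0.015  0.001 -0.003  0.002]
```

View pics/s2.png

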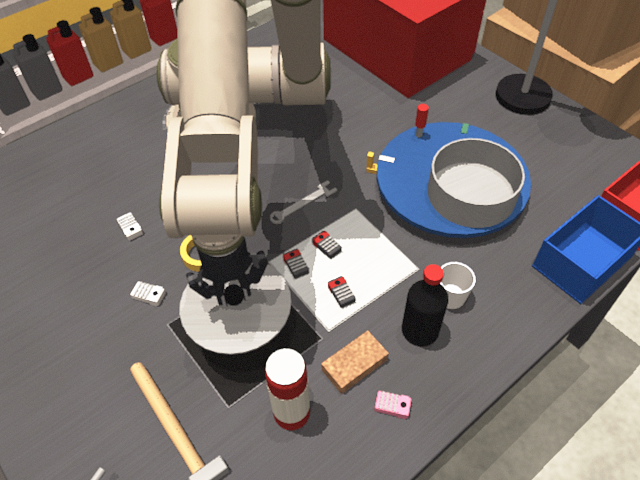

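The lid hangs level in the gripper above the mat, at about (236,305), and the open pan is at (475,185). Lowering it now.

Call:
jog_arm:
  commands: [0,0,0.025,0,0,0,0,0,0.05,0,0,0,0,0,0.075,0,0,0,0,0,0.1,0,0,0,0,0,0.115,0,0,0,0,0,0.12,0,0,0,0,0,0.124,0,0,0,0,0,0.127,0,0,0,0,0,0.128,0,0,0,0,0,0.128,0,0,0]

```text
clock: 8.05
tool_pos: [0.5501, -0.2918, 0.0257]
tool_rot: [-3.141, 0.0, 2.806]
wrist_force: [-0.5, -0.5, -3.2]
finger_gap: 0.0314
grasp_force: 99.9
```

Call:
jog_arm:
  commands: [0,0,0.001,0,0,0,0,0,0.001,0,0,0,0,0,0.001,0,0,0,0,0,0.001,0,0,0,0,0,0,0,0,0,0,0,-0.03,0,0,0,0,0,-0.07,0,0,0,0,0,-0.12,0,0,0,0,0,-0.17,0,0,0,0,0,-0.2,0,0,0]
  fingers: 1

```text
clock: 9.3
tool_pos: [0.5503, -0.292, 0.1777]
tool_rot: [-3.141, 0.002, 2.806]
wrist_force: [0.3, 0.6, -0.3]
finger_gap: 0.0853
grasp_force: 0.0
```

```bash
cat >> h.py <<'E'
def platejaws():
    """jaws lying around the drip plate, from the top view: (centre xy, yaw)"""
    p,_=viewer.camera("top"); out=[]
    for uv,a,w in jaws(p):
        if .42<w[0]<.68 and -.22<w[1]<.12:
            u,v=int(uv[0]),int(uv[1]); x0,y0=max(u-22,0),max(v-26,0)
            h,s,vv=hsv(p[y0:v+26,u-22:u+22].copy())
            m=cv2.morphologyEx((~((s<40)&(vv>185))).astype(np.uint8),cv2.MORPH_CLOSE,np.ones((5,5)))
            n,l,st,c=cv2.connectedComponentsWithStats(m); k=l[v-y0,u-x0]
            ct=max(cv2.findContours((l==k).astype(np.uint8),0,1)[0],key=len)[:,0]+[x0,y0]
            r=cv2.minAreaRect(onplane("top",ct,.022)[:,:2].astype(np.float32)); cc=np.array(r[0])
            q=cv2.boxPoints(r); e=[q[1]-q[0],q[2]-q[1]]; e=max(e,key=np.linalg.norm)
            ax=e/np.linalg.norm(e); ax*=np.sign(ax@(cc-w[:2]))
            out.append((cc.round(4),round(float(np.arctan2(ax[1],ax[0])),3),np.round(r[1],3),w[:2].round(4)))
    return out
E
python3 - <<'E'
from h import *
for j in platejaws(): print(j)
p,d=viewer.camera("top"); s=robot.observe(); print(s["tool_pos"],s["finger_gap"],s["qvel"].round(2))
cv2.imwrite("pics/t3.png",p[:,:,::-1])
E
```

```text
(array([ 0.6067, -0.0945]), -0.238, array([0.035, 0.061]), array([ 0.5903, -0.0914]))
(array([ 0.4769, -0.0421]), -3.136, array([0.107, 0.104]), array([ 0.4828, -0.0432]))
(array([ 0.481 , -0.1148]), 0.005, array([0.124, 0.104]), array([ 0.4786, -0.1174]))
[ 0.55079217 -0.29228843  0.17818954] 0.0853950802529772 [ 0.    0.04  0.06 -0.   -0.04  0.  ]
```

View pics/t3.png

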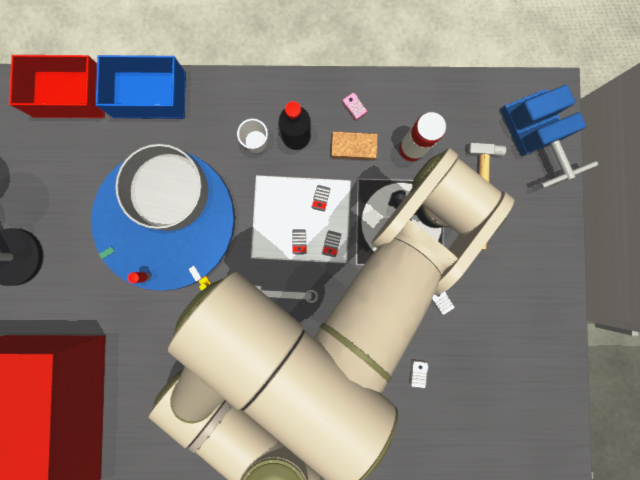

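Top view: the lid now lies on the mat, at about (400,215) beneath the arm. The jaws have not moved, and the pan is open at (162,187).

```bash
python3 - <<'E'
from h import *
s=robot.observe(); s=(.5505,-.2922,.178,2.806); a=(.607,-.094,.09,2.9); b=(.607,-.094,.007,2.9)
rows(lin(s,a,5)+lin(a,b,3)+[b]*2,s)
E
```

```text
0.0032, 0.0549, 0.0235, 0, 0, -0.006,
0.0064, 0.1097, 0.0469, 0, 0, -0.012,
0.0095, 0.1646, 0.0704, 0, 0, -0.018,
0.0127, 0.2195, 0.0939, 0, 0, -0.0239,
0.0159, 0.2743, 0.1173, 0, 0, -0.0299,
0.0159, 0.2743, 0.1542, 0, 0, -0.0299,
0.0159, 0.2743, 0.1911, 0, 0, -0.0299,
0.0159, 0.2743, 0.228, 0, 0, -0.0299,
0.0159, 0.2743, 0.228, 0, 0, -0.0299,
0.0159, 0.2743, 0.228, 0, 0, -0.0299
```

Call:
jog_arm:
  commands: [0.003,0.055,0.02,0,0,-0.006,0.006,0.11,0.04,0,0,-0.012,0.01,0.165,0.06,0,0,-0.018,0.013,0.22,0.085,0,0,-0.024,0.016,0.274,0.117,0,0,-0.03,0.016,0.274,0.154,0,0,-0.03,0.016,0.274,0.191,0,0,-0.03,0.016,0.274,0.215,0,0,-0.03,0.016,0.274,0.228,0,0,-0.03,0.016,0.274,0.228,0,0,-0.03]

```text
clock: 10.65
tool_pos: [0.606, -0.0937, 0.0037]
tool_rot: [3.141, -0.002, 2.9]
wrist_force: [-0.5, 0.3, 0.2]
finger_gap: 0.0854
grasp_force: 0.0
```

Call:
jog_arm:
  commands: [0,0,0,0,0,0,0,0,0,0,0,0,0,0,0,0,0,0,0,0,0,0,0,0,0,0,0,0,0,0,0,0,0,0,0,0,0,0,-0.03,0,0,0,0,0,-0.07,0,0,0,0,0,-0.12,0,0,0,0,0,-0.16,0,0,0]
  fingers: -0.6

```text
clock: 11.9
tool_pos: [0.6062, -0.0937, 0.1257]
tool_rot: [-3.142, -0.0, 2.9]
wrist_force: [-1.1, 0.3, -4.7]
finger_gap: 0.0314
grasp_force: 99.6
```

```bash
cat >> h.py <<'E'
PC=np.array([.618,.2685]); PY=2.9
def spot(a,b):
    return PC+a*np.array([np.cos(PY),np.sin(PY)])+b*np.array([np.sin(PY),-np.cos(PY)])
E
python3 - <<'E'
from h import *
s=(.6062,-.0937,.126,2.9); t=spot(.033,.024); a=(*spot(.033,.024),.17,PY); m=(.6,.05,.17,2.9); b=(*t,.054,PY); print(t)
rows(lin(s,m,3)+lin(m,a,5)+[a]*2,s); print(); rows(lin(a,b,6)+[b]*4,a)
E
```

```text
[0.59170036 0.29969822]
0.018, 0.0614, -0.0196, 0, 0, 0,
0.0359, 0.1227, -0.0391, 0, 0, 0,
0.0539, 0.1841, -0.0587, 0, 0, 0,
0.0719, 0.2482, -0.0587, 0, 0, 0,
0.09, 0.3123, -0.0587, 0, 0, 0,
0.1081, 0.3764, -0.0587, 0, 0, 0,
0.1262, 0.4405, -0.0587, 0, 0, 0,
0.1443, 0.5047, -0.0587, 0, 0, 0,
0.1443, 0.5047, -0.0587, 0, 0, 0,
0.1443, 0.5047, -0.0587, 0, 0, 0

0, 0, 0.0258, 0, 0, 0,
0, 0, 0.0516, 0, 0, 0,
0, 0, 0.0773, 0, 0, 0,
0, 0, 0.1031, 0, 0, 0,
0, 0, 0.1289, 0, 0, 0,
0, 0, 0.1547, 0, 0, 0,
0, 0, 0.1547, 0, 0, 0,
0, 0, 0.1547, 0, 0, 0,
0, 0, 0.1547, 0, 0, 0,
0, 0, 0.1547, 0, 0, 0
```

Call:
jog_arm:
  commands: [0.018,0.061,-0.02,0,0,0,0.036,0.123,-0.039,0,0,0,0.054,0.184,-0.059,0,0,0,0.072,0.248,-0.059,0,0,0,0.09,0.312,-0.059,0,0,0,0.108,0.376,-0.059,0,0,0,0.126,0.44,-0.059,0,0,0,0.144,0.505,-0.059,0,0,0,0.144,0.505,-0.059,0,0,0,0.144,0.505,-0.059,0,0,0]

```text
clock: 13.15
tool_pos: [0.5919, 0.2995, 0.1682]
tool_rot: [-3.141, -0.001, 2.9]
wrist_force: [-0.0, -0.5, -2.5]
finger_gap: 0.0317
grasp_force: 100.1
```

Call:
jog_arm:
  commands: [0,0,0.01,0,0,0,0,0,0.04,0,0,0,0,0,0.07,0,0,0,0,0,0.1,0,0,0,0,0,0.125,0,0,0,0,0,0.143,0,0,0,0,0,0.148,0,0,0,0,0,0.152,0,0,0,0,0,0.152,0,0,0,0,0,0.152,0,0,0]

```text
clock: 14.4
tool_pos: [0.5924, 0.2998, 0.0553]
tool_rot: [3.141, 0.001, 2.9]
wrist_force: [0.2, -0.6, -2.5]
finger_gap: 0.0316
grasp_force: 100.2
```

Call:
jog_arm:
  commands: [0,0,0.002,0,0,0,0,0,0.002,0,0,0,0,0,0.002,0,0,0,0,0,0.001,0,0,0,0,0,0,0,0,0,0,0,-0.03,0,0,0,0,0,-0.08,0,0,0,0,0,-0.13,0,0,0,0,0,-0.17,0,0,0,0,0,-0.17,0,0,0]
  fingers: 0.16

```text
clock: 15.65
tool_pos: [0.5926, 0.3006, 0.1847]
tool_rot: [3.139, 0.004, 2.901]
wrist_force: [-0.1, 0.3, -0.6]
finger_gap: 0.0496
grasp_force: 0.0
```

```bash
python3 - <<'E'
from h import *
for j in platejaws(): print(j)
s=robot.observe(); print(s["tool_pos"])
p,d=viewer.camera("wrist"); C=cam("wrist",s)
for j in jaws(p,"wrist",C): print(j)
cv2.imwrite("pics/w4.png",p[:,:,::-1])
s=(*s["tool_pos"],2.9); m=(.58,.12,.14,2.9); a=(.501,-.0425,.08,3.14); b=(.501,-.0425,.009,3.14)
rows(lin(s,m,4)+lin(m,a,4)+[a]*2,s);print();rows(lin(a,b,4)+[b],a)
E
```

```text
(array([ 0.501, -0.043]), 0.008, array([0.058, 0.034]), array([ 0.4828, -0.0432]))
(array([ 0.4959, -0.1211]), -0.241, array([0.035, 0.06 ]), array([ 0.4786, -0.1171]))
[0.59195191 0.3002903  0.18266036]
(array([  6.4, 197.6]), np.int32(151), array([ 0.48427474, -0.03333372,  0.022     ]))
(array([323.7, 207.7]), np.int32(783), array([0.58695177, 0.30253527, 0.022     ]))
-0.0105, -0.0593, 0.0142, 0, 0, 0,
-0.021, -0.1186, 0.0284, 0, 0, 0,
-0.0315, -0.1779, 0.0427, 0, 0, 0,
-0.042, -0.2372, 0.0569, 0, 0, 0,
-0.0294, -0.2961, 0.0769, 0, 0, -0.0191,
-0.0168, -0.355, 0.0969, 0, 0, -0.0382,
-0.0042, -0.4139, 0.1169, 0, 0, -0.0573,
0.0084, -0.4728, 0.1369, 0, 0, -0.0764,
0.0084, -0.4728, 0.1369, 0, 0, -0.0764,
0.0084, -0.4728, 0.1369, 0, 0, -0.0764

0, 0, 0.0237, 0, 0, 0,
0, 0, 0.0473, 0, 0, 0,
0, 0, 0.071, 0, 0, 0,
0, 0, 0.0947, 0, 0, 0,
0, 0, 0.0947, 0, 0, 0
```

View pics/w4.png

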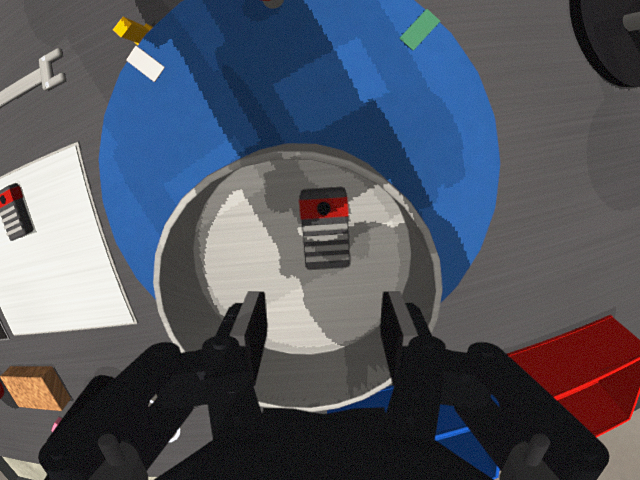

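The first jaw lies flat in the pan at about (325,228). Next is jaw B at (0.501,-0.043), with a narrower opening because of its neighbour.

Call:
jog_arm:
  commands: [-0.01,-0.059,0.014,0,0,0,-0.021,-0.119,0.028,0,0,0,-0.032,-0.178,0.043,0,0,0,-0.042,-0.237,0.057,0,0,0,-0.029,-0.296,0.077,0,0,-0.019,-0.017,-0.355,0.097,0,0,-0.038,-0.004,-0.414,0.117,0,0,-0.057,0.008,-0.473,0.137,0,0,-0.076,0.008,-0.473,0.137,0,0,-0.076,0.008,-0.473,0.137,0,0,-0.076]
  fingers: 0.3

```text
clock: 17.0
tool_pos: [0.5013, -0.0428, 0.079]
tool_rot: [3.141, -0.001, 3.138]
wrist_force: [-0.8, -1.3, -0.2]
finger_gap: 0.0554
grasp_force: 0.0
```

```bash
python3 - <<'E'
from h import *
for j in platejaws(): print(j)
s=robot.observe(); print(s["tool_pos"],s["tool_rot"],s["qvel"].round(2))
p,d=viewer.camera("wrist"); C=cam("wrist",s)
for j in jaws(p,"wrist",C): print(j)
E
```

```text
(array([ 0.4786, -0.1246]), 0.006, array([0.124, 0.105]), array([ 0.476 , -0.1273]))
[ 0.50161206 -0.04250077  0.079261  ] [ 3.14116466e+00 -4.27825184e-04  3.13907745e+00] [ 0.01 -0.   -0.01 -0.    0.   -0.  ]
(array([198.4, 223.3]), np.int32(1158), array([ 0.47986175, -0.11418206,  0.022     ]))
(array([324.9, 228.7]), np.int32(1231), array([ 0.48345135, -0.04095825,  0.022     ]))
(array([ 51.7, 431.7]), np.int32(122), array([ 0.70027805, -0.3238978 ,  0.022     ]))
```

Call:
jog_arm:
  commands: [0,0,0.03,0,0,0,0,0,0.06,0,0,0,0,0,0.08,0,0,0,0,0,0.093,0,0,0,0,0,0.093,0,0,0,0,0,0.093,0,0,0,0,0,0.093,0,0,0,0,0,0.093,0,0,0,0,0,0.093,0,0,0,0,0,0.093,0,0,0]

```text
clock: 18.35
tool_pos: [0.5015, -0.0432, 0.0099]
tool_rot: [-3.142, 0.0, 3.139]
wrist_force: [0.4, 0.1, 0.0]
finger_gap: 0.0553
grasp_force: 0.0
```

Call:
jog_arm:
  commands: [0,0,0,0,0,0,0,0,0,0,0,0,0,0,0,0,0,0,0,0,0,0,0,0,0,0,0,0,0,0,0,0,0,0,0,0,0,0,-0.03,0,0,0,0,0,-0.07,0,0,0,0,0,-0.12,0,0,0,0,0,-0.18,0,0,0]
  fingers: -0.6

```text
clock: 19.6
tool_pos: [0.5008, -0.043, 0.1453]
tool_rot: [3.141, -0.002, 3.139]
wrist_force: [0.6, -0.2, -2.1]
finger_gap: 0.0313
grasp_force: 99.9
```

```bash
python3 - <<'E'
from h import *
s=(.501,-.043,.145,3.139); a=(*spot(-.033,.024),.175,PY); m=(.53,.10,.175,3.02); print(a)
rows(lin(s,m,3)+lin(m,a,5)+[a]*2,s)
E
```

```text
(np.float64(0.655783603351072), np.float64(0.2839077680995288), 0.175, 2.9)
-0.0127, 0.0636, -0.0133, 0, 0, 0.0126,
-0.0254, 0.1272, -0.0267, 0, 0, 0.0253,
-0.0382, 0.1908, -0.04, 0, 0, 0.0379,
-0.0716, 0.2399, -0.04, 0, 0, 0.0455,
-0.105, 0.289, -0.04, 0, 0, 0.0532,
-0.1384, 0.3382, -0.04, 0, 0, 0.0608,
-0.1718, 0.3873, -0.04, 0, 0, 0.0684,
-0.2052, 0.4364, -0.04, 0, 0, 0.0761,
-0.2052, 0.4364, -0.04, 0, 0, 0.0761,
-0.2052, 0.4364, -0.04, 0, 0, 0.0761
```

Call:
jog_arm:
  commands: [-0.013,0.064,-0.013,0,0,0.013,-0.025,0.127,-0.027,0,0,0.025,-0.038,0.191,-0.04,0,0,0.038,-0.072,0.24,-0.04,0,0,0.046,-0.105,0.289,-0.04,0,0,0.053,-0.138,0.338,-0.04,0,0,0.061,-0.172,0.387,-0.04,0,0,0.068,-0.205,0.436,-0.04,0,0,0.076,-0.205,0.436,-0.04,0,0,0.076,-0.205,0.436,-0.04,0,0,0.076]

```text
clock: 20.85
tool_pos: [0.6557, 0.283, 0.1739]
tool_rot: [-3.14, -0.002, 2.9]
wrist_force: [1.1, -0.7, -2.2]
finger_gap: 0.0312
grasp_force: 100.2
```

Call:
jog_arm:
  commands: [0,0,0.01,0,0,0,0,0,0.04,0,0,0,0,0,0.07,0,0,0,0,0,0.1,0,0,0,0,0,0.125,0,0,0,0,0,0.143,0,0,0,0,0,0.15,0,0,0,0,0,0.154,0,0,0,0,0,0.154,0,0,0,0,0,0.154,0,0,0]

```text
clock: 22.1
tool_pos: [0.6564, 0.2835, 0.0599]
tool_rot: [3.141, 0.001, 2.9]
wrist_force: [-0.0, 0.0, -2.6]
finger_gap: 0.0308
grasp_force: 100.3
```

Call:
jog_arm:
  commands: [0,0,0.001,0,0,0,0,0,0.002,0,0,0,0,0,0.003,0,0,0,0,0,0.004,0,0,0,0,0,0.004,0,0,0,0,0,0.004,0,0,0,0,0,0.004,0,0,0,0,0,0.004,0,0,0,0,0,0.004,0,0,0,0,0,0.004,0,0,0]

```text
clock: 23.35
tool_pos: [0.6562, 0.2834, 0.0565]
tool_rot: [3.142, 0.0, 2.9]
wrist_force: [-1.9, -0.6, 1.0]
finger_gap: 0.0309
grasp_force: 100.7
```

Call:
jog_arm:
  commands: [0,0,0,0,0,0,0,0,0,0,0,0,0,0,0,0,0,0,0,0,0,0,0,0,0,0,0,0,0,0,0,0,-0.03,0,0,0,0,0,-0.08,0,0,0,0,0,-0.13,0,0,0,0,0,-0.17,0,0,0,0,0,-0.17,0,0,0]
  fingers: 0.16

```text
clock: 24.6
tool_pos: [0.6571, 0.2838, 0.1866]
tool_rot: [3.139, 0.005, 2.9]
wrist_force: [-0.4, -0.6, -1.1]
finger_gap: 0.0498
grasp_force: 0.0
```

```bash
python3 - <<'E'
from h import *
for j in platejaws(): print(j)
p,d=viewer.camera("top")
for j in jaws(p): print(j)
s=robot.observe(); print(s["tool_pos"],s["tool_rot"])
p,d=viewer.camera("wrist"); C=cam("wrist",s)
for j in jaws(p,"wrist",C,.068): print(j)
cv2.imwrite("pics/w5.png",p[:,:,::-1])
E
```

```text
(array([ 0.4959, -0.1211]), -0.241, array([0.035, 0.06 ]), array([ 0.4786, -0.1171]))
(array([292.7, 109.4]), np.int32(241), array([ 0.82592877, -0.02519126,  0.022     ]))
(array([420.8, 138.2]), np.int32(237), array([ 0.75576533, -0.34081983,  0.022     ]))
(array([405.3, 154.6]), np.int32(82), array([ 0.71469906, -0.30240732,  0.022     ]))
(array([159. , 181.2]), np.int32(95), array([0.64532324, 0.29990126, 0.022     ]))
(array([151.2, 207.6]), np.int32(97), array([0.58039856, 0.31724205, 0.022     ]))
(array([329.5, 250.4]), np.int32(75), array([ 0.47860717, -0.11711222,  0.022     ]))
(array([141.5, 277.9]), np.int32(180), array([0.4098191 , 0.33616557, 0.022     ]))
(array([ 18.9, 338.9]), np.int32(364), array([0.26293405, 0.62512831, 0.022     ]))
(array([ 99.7, 420.5]), np.int32(34), array([0.07287944, 0.42585831, 0.022     ]))
(array([ 21.7, 468.7]), np.int32(1076), array([-0.03890147,  0.60554622,  0.022     ]))
[0.65591788 0.28348307 0.18289773] [-3.14140087e+00 -7.75163914e-04  2.90020788e+00]
(array([325.2, 114.2]), np.int32(911), array([0.57638436, 0.30495319, 0.068     ]))
(array([324. , 205.9]), np.int32(778), array([0.63877877, 0.28877659, 0.068     ]))
(array([ 14.9, 464.6]), np.int32(702), array([ 0.93882058, -0.33919155,  0.068     ]))
```

```bash
python3 - <<'E'
from h import *
def tt(p):
    h,s,v=hsv(p); U,V=np.meshgrid(np.arange(640),np.arange(480)); reg=(U>80)&(U<245)&(V>120)&(V<300)
    g=max(blobs(reg&(h>48)&(h<80)&(s>80),5),key=lambda b:b[1]); r=max(blobs(reg&((h<8)|(h>172))&(s>130)&(V>255),5),key=lambda b:b[1])
    q=onplane("top",g[0],.045)[0,:2]-[.5515,.2825]
    return g[:2],r[:2],np.arctan2(q[1],q[0])
print(tt(cv2.imread("pics/top0.png")[:,:,::-1].copy()),tt(cv2.imread("pics/t3.png")[:,:,::-1].copy()))
p,d=viewer.camera("top"); print(tt(p))
im=cv2.resize(p[130:300,80:250],(600,600),interpolation=cv2.INTER_CUBIC); cv2.imwrite("pics/tc6.png",im[:,:,::-1])
E
```

```text
((array([106.1, 252.7]), np.int32(71)), (array([137.1, 277.1]), np.int32(166)), np.float64(2.131797751344555)) ((array([106.1, 252.6]), np.int32(72)), (array([136.9, 277. ]), np.int32(168)), np.float64(2.130467762004937))Traceback (most recent call last):
  File "<stdin>", line 8, in <module>
  File "<stdin>", line 4, in tt
ValueError: max() iterable argument is empty
```

```bash
python3 - <<'E'
from h import *
p,d=viewer.camera("top")
im=cv2.resize(p[130:300,80:250],(560,560),interpolation=cv2.INTER_CUBIC); cv2.imwrite("pics/tc6.png",im[:,:,::-1])
s=robot.observe(); p,d=viewer.camera("wrist"); C=cam("wrist",s); h,ss,v=hsv(p)
for b in blobs((h>48)&(h<85)&(ss>60),40): print("green",b[:2],onplane("wrist",b[0],.045,C))
E
```

```text
(no output)
```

View pics/tc6.png

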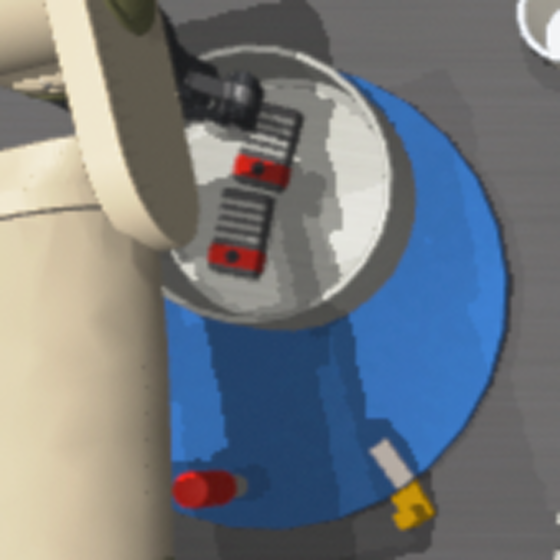

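The arm only hides part of the handle and the white mark is still at the pointer, so the turntable has not moved. Two jaws lie flat in the pan. Next is jaw C.

```bash
python3 - <<'E'
from h import *
s=robot.observe(); print(s["tool_pos"]); s=(*s["tool_pos"],2.9); m=(.58,.1,.15,2.9); a=(.4959,-.1208,.08,2.895)
w=lin(s,m,4)+lin(m,a,5)+[a]; rows(w,s)
E
```

```text
[0.65585188 0.28330253 0.18238831]
0.0099, -0.0654, 0.0108, 0, 0, 0,
0.0199, -0.1308, 0.0216, 0, 0, 0,
0.0298, -0.1961, 0.0324, 0, 0, 0,
0.0397, -0.2615, 0.0432, 0, 0, 0,
0.0474, -0.324, 0.0619, 0, 0, 0.0003,
0.0551, -0.3866, 0.0805, 0, 0, 0.0006,
0.0628, -0.4491, 0.0992, 0, 0, 0.001,
0.0705, -0.5116, 0.1179, 0, 0, 0.0013,
0.0782, -0.5742, 0.1365, 0, 0, 0.0016,
0.0782, -0.5742, 0.1365, 0, 0, 0.0016
```

Call:
jog_arm:
  commands: [0.01,-0.065,0.011,0,0,0,0.02,-0.131,0.022,0,0,0,0.03,-0.196,0.032,0,0,0,0.04,-0.261,0.043,0,0,0,0.047,-0.324,0.062,0,0,0,0.055,-0.386,0.08,0,0,0.001,0.063,-0.449,0.1,0,0,0.001,0.07,-0.511,0.118,0,0,0.001,0.078,-0.574,0.137,0,0,0.002,0.078,-0.574,0.137,0,0,0.002]
  fingers: 0.6

```text
clock: 26.15
tool_pos: [0.495, -0.1228, 0.0798]
tool_rot: [3.141, -0.003, 2.89]
wrist_force: [0.2, -0.1, -0.8]
finger_gap: 0.0681
grasp_force: 0.0
```

```bash
python3 - <<'E'
from h import *
p,d=viewer.camera("top")
for i in range(2): viewer.camera("top")
s=robot.observe(); print(s["tool_pos"],s["tool_rot"],s["qvel"].round(2))
p,d=viewer.camera("wrist"); C=cam("wrist",s)
for j in jaws(p,"wrist",C): print(j)
E
```

```text
[ 0.49656954 -0.12011756  0.08106365] [ 3.14136752e+00 -2.97741548e-05  2.89408407e+00] [ 0.02 -0.01 -0.01 -0.   -0.   -0.  ]
(array([322.6, 228.7]), np.int32(1218), array([ 0.47941809, -0.11550186,  0.022     ]))
```

Jaw C's band is where I expected it, so I'll descend and grip.

Call:
jog_arm:
  commands: [0,0,0.03,0,0,0,0,0,0.06,0,0,0,0,0,0.08,0,0,0,0,0,0.095,0,0,0,0,0,0.095,0,0,0,0,0,0.095,0,0,0,0,0,0.095,0,0,0,0,0,0.095,0,0,0,0,0,0.095,0,0,0,0,0,0.095,0,0,0]

```text
clock: 27.6
tool_pos: [0.4964, -0.1207, 0.0098]
tool_rot: [-3.142, 0.0, 2.894]
wrist_force: [0.1, -0.1, -0.5]
finger_gap: 0.0686
grasp_force: 0.0
```

Call:
jog_arm:
  commands: [0,0,0,0,0,0,0,0,0,0,0,0,0,0,0,0,0,0,0,0,0,0,0,0,0,0,0,0,0,0,0,0,0,0,0,0,0,0,-0.03,0,0,0,0,0,-0.07,0,0,0,0,0,-0.12,0,0,0,0,0,-0.18,0,0,0]
  fingers: -0.6

```text
clock: 28.85
tool_pos: [0.4957, -0.1204, 0.1453]
tool_rot: [3.141, -0.002, 2.894]
wrist_force: [1.3, 0.3, -2.5]
finger_gap: 0.031
grasp_force: 99.8
```

```bash
python3 - <<'E'
from h import *
s=robot.observe(); print(s["tool_pos"]); s=(*s["tool_pos"],2.895); m=(.53,.04,.18,2.895); a=(*spot(0,-.042),.175,PY); print(a)
rows(lin(s,m,3)+lin(m,a,5)+[a]*2,s)
E
```

```text
[ 0.49572935 -0.12036463  0.14530071]
(np.float64(0.6079515281730127), np.float64(0.22771975706371722), 0.175, 2.9)
0.0026, 0.0728, -0.0154, 0, 0, 0,
0.0053, 0.1457, -0.0308, 0, 0, 0,
0.0079, 0.2185, -0.0463, 0, 0, 0,
-0.0001, 0.2721, -0.0449, 0, 0, -0.0003,
-0.008, 0.3257, -0.0436, 0, 0, -0.0006,
-0.0159, 0.3794, -0.0423, 0, 0, -0.001,
-0.0239, 0.433, -0.0409, 0, 0, -0.0013,
-0.0318, 0.4866, -0.0396, 0, 0, -0.0016,
-0.0318, 0.4866, -0.0396, 0, 0, -0.0016,
-0.0318, 0.4866, -0.0396, 0, 0, -0.0016
```

Call:
jog_arm:
  commands: [0.003,0.073,-0.015,0,0,0,0.005,0.146,-0.031,0,0,0,0.008,0.218,-0.045,0,0,0,0,0.272,-0.045,0,0,0,-0.008,0.326,-0.043,0,0,0,-0.016,0.38,-0.042,0,0,0,-0.024,0.433,-0.041,0,0,0,-0.032,0.487,-0.04,0,0,-0.002,-0.032,0.487,-0.04,0,0,-0.002,-0.032,0.487,-0.04,0,0,-0.002]

```text
clock: 30.1
tool_pos: [0.6088, 0.2271, 0.1742]
tool_rot: [-3.141, -0.001, 2.9]
wrist_force: [-0.7, -0.7, -2.1]
finger_gap: 0.0309
grasp_force: 100.1
```

Call:
jog_arm:
  commands: [0,0,0.01,0,0,0,0,0,0.04,0,0,0,0,0,0.07,0,0,0,0,0,0.1,0,0,0,0,0,0.125,0,0,0,0,0,0.143,0,0,0,0,0,0.15,0,0,0,0,0,0.155,0,0,0,0,0,0.156,0,0,0,0,0,0.156,0,0,0]

```text
clock: 31.35
tool_pos: [0.6173, 0.2299, 0.0751]
tool_rot: [3.129, 0.03, 2.902]
wrist_force: [-9.2, 10.9, 87.8]
finger_gap: 0.0313
grasp_force: 135.7
```

Contact at 88 N. I'll back off straight up and look.

Call:
jog_arm:
  commands: [0,0,-0.03,0,0,0,0,0,-0.06,0,0,0,0,0,-0.09,0,0,0,0,0,-0.12,0,0,0,0,0,-0.15,0,0,0,0,0,-0.16,0,0,0,0,0,-0.16,0,0,0,0,0,-0.16,0,0,0,0,0,-0.16,0,0,0,0,0,-0.16,0,0,0]

```text
clock: 32.6
tool_pos: [0.6091, 0.2276, 0.1773]
tool_rot: [-3.141, -0.001, 2.9]
wrist_force: [1.0, -0.2, -2.7]
finger_gap: 0.0312
grasp_force: 102.9
```

```bash
python3 - <<'E'
from h import *
s=robot.observe(); print(s["tool_pos"],s["tool_rot"])
p,d=viewer.camera("wrist"); C=cam("wrist",s)
for j in jaws(p,"wrist",C,.068): print(j)
t,d=viewer.camera("top")
for j in jaws(t): print(j)
im=np.hstack([p,cv2.resize(t[120:300,80:230],(400,480),interpolation=cv2.INTER_CUBIC)]); im=cv2.resize(im,(800,369)); cv2.imwrite("pics/w7.png",im[:,:,::-1])
E
```

```text
[0.60912906 0.22755416 0.17733294] [-3.14128959e+00 -6.68731849e-04  2.90009141e+00]
(array([420.6, 160.4]), np.int32(825), array([0.57471008, 0.30576673, 0.068     ]))
(array([419.3, 248.2]), np.int32(725), array([0.63788478, 0.29364629, 0.068     ]))
(array([322.8, 281.3]), np.int32(2460), array([0.6461742 , 0.21860583, 0.068     ]))
(array([  3.5, 367.9]), np.int32(81), array([ 0.68372178, -0.19575057,  0.068     ]))
(array([292.7, 109.4]), np.int32(241), array([ 0.82592877, -0.02519126,  0.022     ]))
(array([420.8, 138.2]), np.int32(236), array([ 0.75576533, -0.34081983,  0.022     ]))
(array([405.4, 154.6]), np.int32(82), array([ 0.71470054, -0.30265288,  0.022     ]))
(array([170.3, 194. ]), np.int32(66), array([0.61400041, 0.27157922, 0.022     ]))
(array([ 29. , 354.9]), np.int32(2490), array([0.22530563, 0.59943293, 0.022     ]))
```

View pics/w7.png

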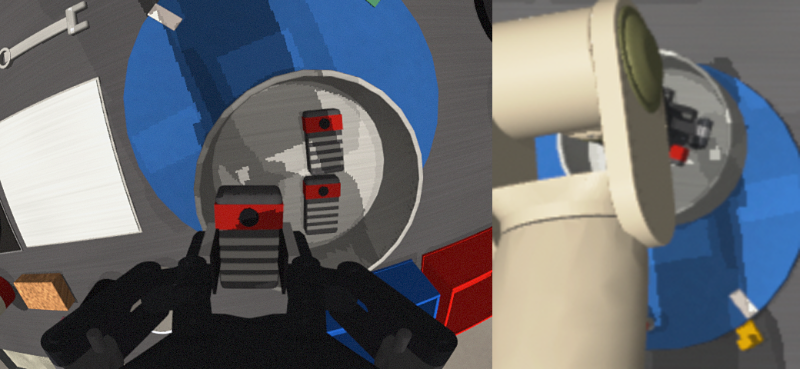

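The view shows the two jaws flat in the pan and the third still held. The wide finger knuckle, not the jaw, met the rim. I'll place the third jaw turned 90°, so the knuckles stay inside the mouth.

```bash
python3 - <<'E'
from h import *
s=robot.observe(); print(s["joint_pos"].round(2),s["wrist_force"])
q=(*s["tool_pos"],2.9); t=spot(0,-.044)
for y in (2.9-np.pi/2,): 
    a=(*t,.178,y); rows(lin(q,a,9)+[a],q); print(a)
E
```

```text
[ 0.18  0.6   1.08 -0.    1.47 -1.15] [-0.41141579 -0.57366569 -1.83237386]
0.0002, -0.0003, -0.0001, 0, 0, 0.0556,
0.0004, -0.0006, -0.0001, 0, 0, 0.1111,
0.0005, -0.001, -0.0002, 0, 0, 0.1667,
0.0007, -0.0013, -0.0003, 0, 0, 0.2222,
0.0009, -0.0016, -0.0003, 0, 0, 0.2778,
0.0011, -0.0019, -0.0004, 0, 0, 0.3333,
0.0013, -0.0022, -0.0004, 0, 0, 0.3889,
0.0015, -0.0026, -0.0005, 0, 0, 0.4444,
0.0016, -0.0029, -0.0006, 0, 0, 0.5,
0.0016, -0.0029, -0.0006, 0, 0, 0.5
(np.float64(0.6074730295145848), np.float64(0.22577784073341803), 0.178, 1.3292036732051034)
```

Call:
jog_arm:
  commands: [0,0,0,0,0,0.056,0,0,0,0,0,0.111,0,-0.001,0,0,0,0.167,0,-0.001,0,0,0,0.222,0.001,-0.002,0,0,0,0.278,0.001,-0.002,0,0,0,0.333,0.001,-0.002,0,0,0,0.389,0.001,-0.003,0,0,0,0.444,0.002,-0.003,0,0,0,0.5,0.002,-0.003,0,0,0,0.5]

```text
clock: 33.95
tool_pos: [0.6072, 0.2257, 0.1778]
tool_rot: [-3.142, 0.0, 1.331]
wrist_force: [-0.3, -0.7, -2.3]
finger_gap: 0.0306
grasp_force: 103.0
```

Call:
jog_arm:
  commands: [0,0,0.01,0,0,0,0,0,0.03,0,0,0,0,0,0.05,0,0,0,0,0,0.065,0,0,0,0,0,0.08,0,0,0,0,0,0.09,0,0,0,0,0,0.1,0,0,0,0,0,0.11,0,0,0,0,0,0.12,0,0,0,0,0,0.12,0,0,0]

```text
clock: 35.2
tool_pos: [0.607, 0.2257, 0.0871]
tool_rot: [-3.141, 0.0, 1.329]
wrist_force: [-0.2, -0.3, -3.5]
finger_gap: 0.0311
grasp_force: 103.0
```

Call:
jog_arm:
  commands: [0,0,0.005,0,0,0,0,0,0.01,0,0,0,0,0,0.015,0,0,0,0,0,0.018,0,0,0,0,0,0.021,0,0,0,0,0,0.021,0,0,0,0,0,0.021,0,0,0,0,0,0.021,0,0,0,0,0,0.021,0,0,0,0,0,0.021,0,0,0]

```text
clock: 36.45
tool_pos: [0.6073, 0.2257, 0.0721]
tool_rot: [3.142, -0.0, 1.329]
wrist_force: [-0.1, 0.6, -2.2]
finger_gap: 0.0314
grasp_force: 103.0
```

Call:
jog_arm:
  commands: [0,0,0.004,0,0,0,0,0,0.008,0,0,0,0,0,0.012,0,0,0,0,0,0.015,0,0,0,0,0,0.017,0,0,0,0,0,0.019,0,0,0,0,0,0.02,0,0,0,0,0,0.02,0,0,0,0,0,0.02,0,0,0,0,0,0.02,0,0,0]

```text
clock: 37.7
tool_pos: [0.6073, 0.2257, 0.0571]
tool_rot: [3.141, -0.0, 1.329]
wrist_force: [0.2, -0.7, -2.1]
finger_gap: 0.0312
grasp_force: 103.0
```

Call:
jog_arm:
  commands: [0,0,0.001,0,0,0,0,0,0.001,0,0,0,0,0,0.001,0,0,0,0,0,0,0,0,0,0,0,0,0,0,0,0,0,-0.03,0,0,0,0,0,-0.08,0,0,0,0,0,-0.13,0,0,0,0,0,-0.18,0,0,0,0,0,-0.19,0,0,0]
  fingers: 0.14

```text
clock: 38.95
tool_pos: [0.6083, 0.2253, 0.2023]
tool_rot: [3.136, -0.001, 1.329]
wrist_force: [-0.3, -0.2, 0.4]
finger_gap: 0.0486
grasp_force: 0.0
```

```bash
python3 - <<'E'
from h import *
viewer.camera("top"); s=robot.observe(); print(s["tool_pos"],s["tool_rot"],s["finger_gap"])
p,d=viewer.camera("wrist"); C=cam("wrist",s)
for j in jaws(p,"wrist",C,.068): print(j)
c,d2=viewer.camera("scene")
im=np.hstack([p,cv2.resize(c[110:290,340:560],(587,480),interpolation=cv2.INTER_CUBIC)]); im=cv2.resize(im,(800,313)); cv2.imwrite("pics/w8.png",im[:,:,::-1])
E
```

```text
[0.60796644 0.22532382 0.20147073] [ 3.13806070e+00 -9.40093144e-04  1.32853810e+00] 0.04902434615114225
(array([  2. , 104.5]), np.int32(170), array([0.33749404, 0.41971088, 0.068     ]))
(array([340.3, 127.1]), np.int32(798), array([0.63841199, 0.2940492 , 0.068     ]))
(array([253.1, 132.5]), np.int32(747), array([0.57515112, 0.30644117, 0.068     ]))
(array([ 62. , 211.7]), np.int32(1748), array([0.37981867, 0.29601239, 0.068     ]))
(array([321.7, 200.8]), np.int32(723), array([0.61181491, 0.24329902, 0.068     ]))
```

View pics/w8.png

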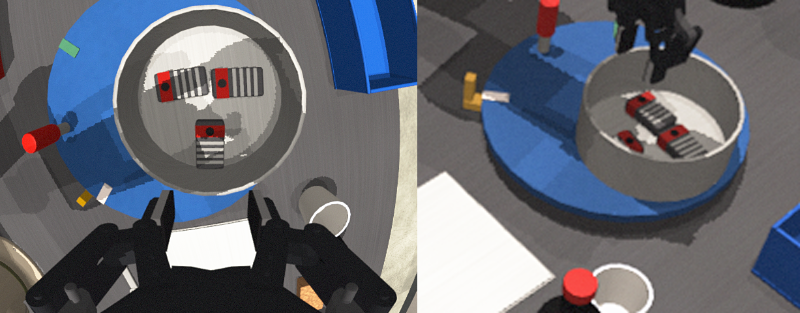

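All three jaws lie flat in the pan. Back to the lid on the mat.

```bash
python3 - <<'E'
from h import *
print(platejaws()); s=robot.observe(); q=(*s["tool_pos"],1.329); m=(.54,0,.2,2.1); a=(.5503,-.292,.13,2.806)
rows(lin(q,m,5)+lin(m,a,5),q)
E
```

```text
[]
-0.0626, -0.0029, -0.0005, 0, 0, -0.0491,
-0.1253, -0.0058, -0.0011, 0, 0, -0.0982,
-0.1879, -0.0088, -0.0016, 0, 0, -0.1473,
-0.2505, -0.0117, -0.0022, 0, 0, -0.1963,
-0.3131, -0.0146, -0.0027, 0, 0, -0.2454,
-0.3881, 0.0067, 0.0159, 0, 0, -0.2904,
-0.463, 0.028, 0.0346, 0, 0, -0.3353,
-0.538, 0.0493, 0.0533, 0, 0, -0.3803,
-0.6129, 0.0706, 0.0719, 0, 0, -0.4252,
-0.6878, 0.0919, 0.0906, 0, 0, -0.4701
```

Call:
jog_arm:
  commands: [-0.063,-0.003,0,0,0,-0.049,-0.125,-0.006,0,0,0,-0.098,-0.188,-0.009,0,0,0,-0.147,-0.25,-0.012,0,0,0,-0.196,-0.313,-0.015,0,0,0,-0.245,-0.388,0.007,0.015,0,0,-0.29,-0.463,0.028,0.034,0,0,-0.335,-0.538,0.049,0.053,0,0,-0.38,-0.613,0.071,0.072,0,0,-0.425,-0.688,0.092,0.09,0,0,-0.47]
  fingers: 1

```text
clock: 40.4
tool_pos: [0.5501, -0.2935, 0.13]
tool_rot: [3.141, -0.003, 2.81]
wrist_force: [0.5, 0.4, 0.0]
finger_gap: 0.0853
grasp_force: 0.0
```

```bash
python3 - <<'E'
from h import *
for i in range(5): viewer.camera("top")
s=robot.observe(); print(s["tool_pos"],s["tool_rot"],s["qvel"].round(2))
p,d=viewer.camera("wrist"); C=cam("wrist",s); h,ss,v=hsv(p)
for b in blobs((v<50),800,20000): print(b[:2],onplane("wrist",b[0],.044,C))
y=s["tool_rot"][2]; q=(*s["tool_pos"],y); a=(.5503,-.292,.08,2.806); b=(.5503,-.292,.026,2.806); rows([a,b],q)
cv2.imwrite("pics/w9.png",p[:,:,::-1])
E
```

```text
[ 0.55034569 -0.29133746  0.13087017] [ 3.14066166e+00 -2.17760929e-03  2.80469811e+00] [ 0.03 -0.02  0.    0.    0.   -0.  ]
(array([471.3,  27. ]), np.int32(1780)) [[ 0.44550387 -0.15410437  0.044     ]]
(array([322.4, 241. ]), np.int32(2148)) [[ 0.54918168 -0.2907956   0.044     ]]
(array([263.6, 339.3]), np.int32(1953)) [[ 0.60718567 -0.35719635  0.044     ]]
(array([617.5, 346.1]), np.int32(3776)) [[ 0.74994334 -0.05271226  0.044     ]]
-0.0002, -0.0009, 0.0678, 0, 0, -0.0004,
-0.0002, -0.0009, 0.1398, 0, 0, -0.0004
```

Call:
jog_arm:
  commands: [0,0,0.03,0,0,0,0,-0.001,0.06,0,0,0,0,-0.001,0.09,0,0,0,0,-0.001,0.115,0,0,0,0,-0.001,0.13,0,0,0,0,-0.001,0.141,0,0,0,0,-0.001,0.141,0,0,0,0,-0.001,0.141,0,0,0,0,-0.001,0.141,0,0,0,0,-0.001,0.141,0,0,0]

```text
clock: 41.95
tool_pos: [0.5506, -0.2926, 0.0266]
tool_rot: [-3.141, 0.0, 2.806]
wrist_force: [-0.3, -0.4, -0.2]
finger_gap: 0.085
grasp_force: 0.0
```

Call:
jog_arm:
  commands: [0,0,0,0,0,0,0,0,0,0,0,0,0,0,0,0,0,0,0,0,0,0,0,0,0,0,0,0,0,0,0,0,0,0,0,0,0,0,-0.02,0,0,0,0,0,-0.05,0,0,0,0,0,-0.1,0,0,0,0,0,-0.15,0,0,0]
  fingers: -0.6

```text
clock: 43.2
tool_pos: [0.5503, -0.2924, 0.1402]
tool_rot: [3.141, -0.001, 2.806]
wrist_force: [0.9, -0.5, -3.2]
finger_gap: 0.0314
grasp_force: 99.5
```

```bash
python3 - <<'E'
from h import *
Y=2.806; s=robot.observe(); print(s["tool_pos"],s["finger_gap"]); s=(*s["tool_pos"],Y); c=(.53,-.05,.19,Y); b=(.55,.10,.2,Y); a=(.6183,.2685,.19,Y)
rows(lin(s,c,5)+lin(c,b,3)+[b]*2,s); print(); rows(lin(b,a,5)+[a]*5,b)
E
```

```text
[ 0.55028516 -0.2923638   0.14016756] 0.0314192583194711
0.0264, 0.0592, -0.0133, 0, 0, 0,
0.0528, 0.1185, -0.0266, 0, 0, 0,
0.0792, 0.1777, -0.0399, 0, 0, 0,
0.1056, 0.237, -0.0532, 0, 0, 0,
0.132, 0.2962, -0.0664, 0, 0, 0,
0.1455, 0.3621, -0.0709, 0, 0, 0,
0.1591, 0.428, -0.0753, 0, 0, 0,
0.1726, 0.4938, -0.0798, 0, 0, 0,
0.1726, 0.4938, -0.0798, 0, 0, 0,
0.1726, 0.4938, -0.0798, 0, 0, 0

-0.0024, 0.0484, 0.0027, 0, 0, 0,
-0.0048, 0.0968, 0.0053, 0, 0, 0,
-0.0072, 0.1453, 0.008, 0, 0, 0,
-0.0096, 0.1937, 0.0107, 0, 0, 0,
-0.012, 0.2421, 0.0133, 0, 0, 0,
-0.012, 0.2421, 0.0133, 0, 0, 0,
-0.012, 0.2421, 0.0133, 0, 0, 0,
-0.012, 0.2421, 0.0133, 0, 0, 0,
-0.012, 0.2421, 0.0133, 0, 0, 0,
-0.012, 0.2421, 0.0133, 0, 0, 0
```

Call:
jog_arm:
  commands: [0.026,0.059,-0.013,0,0,0,0.053,0.118,-0.027,0,0,0,0.079,0.178,-0.04,0,0,0,0.106,0.237,-0.053,0,0,0,0.132,0.296,-0.066,0,0,0,0.145,0.362,-0.071,0,0,0,0.159,0.428,-0.075,0,0,0,0.173,0.494,-0.08,0,0,0,0.173,0.494,-0.08,0,0,0,0.173,0.494,-0.08,0,0,0]

```text
clock: 44.45
tool_pos: [0.5499, 0.0998, 0.1989]
tool_rot: [-3.141, -0.0, 2.806]
wrist_force: [-0.3, -0.4, -2.6]
finger_gap: 0.0312
grasp_force: 100.3
```

Call:
jog_arm:
  commands: [-0.002,0.048,0.003,0,0,0,-0.005,0.097,0.005,0,0,0,-0.007,0.145,0.008,0,0,0,-0.01,0.194,0.011,0,0,0,-0.012,0.242,0.013,0,0,0,-0.012,0.242,0.013,0,0,0,-0.012,0.242,0.013,0,0,0,-0.012,0.242,0.013,0,0,0,-0.012,0.242,0.013,0,0,0,-0.012,0.242,0.013,0,0,0]

```text
clock: 45.7
tool_pos: [0.6185, 0.268, 0.1892]
tool_rot: [3.142, 0.0, 2.805]
wrist_force: [1.1, -0.1, -3.1]
finger_gap: 0.0308
grasp_force: 100.6
```

```bash
python3 - <<'E'
from h import *
s=robot.observe(); print(s["tool_pos"],s["tool_rot"],s["finger_gap"],s["wrist_force"],s["joint_pos"].round(2))
y=s["tool_rot"][2]; q=(*s["tool_pos"],y); rows([(.6186,.268,.145,2.806),(.6186,.268,.1376,2.806)],q)
p,d=viewer.camera("scene"); im=cv2.resize(p[60:260,340:560],(660,600),interpolation=cv2.INTER_CUBIC); cv2.imwrite("pics/s10.png",im[:,:,::-1])
E
```

```text
[0.61847354 0.26802382 0.18924205] [3.14155229e+00 1.96026016e-04 2.80523717e+00] 0.030834229011887582 [ 1.06294222 -0.09947799 -3.05025495] [ 0.23  0.63  0.98 -0.    1.53 -1.  ]
-0.0002, 0, 0.059, 0, 0, -0.0002,
-0.0002, 0, 0.0689, 0, 0, -0.0002
```

View pics/s10.png

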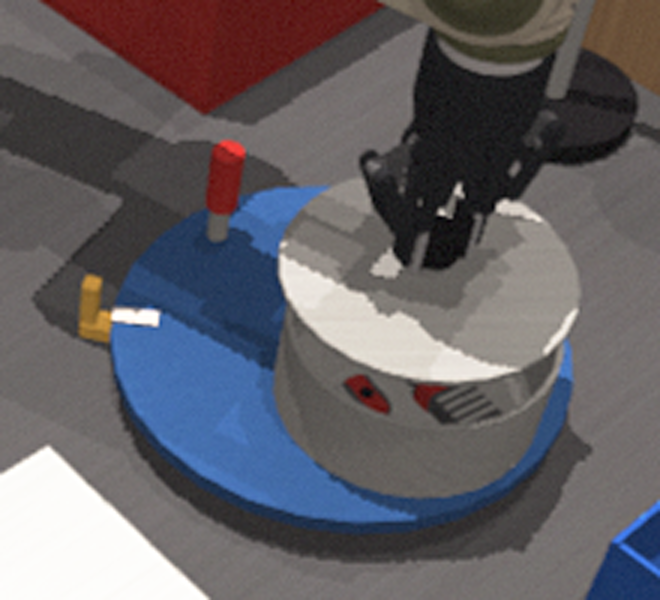

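The lid is level above the pan and the white mark is still at the pointer. Lowering it in.

Call:
jog_arm:
  commands: [0,0,0.02,0,0,0,0,0,0.04,0,0,0,0,0,0.052,0,0,0,0,0,0.056,0,0,0,0,0,0.059,0,0,0,0,0,0.062,0,0,0,0,0,0.065,0,0,0,0,0,0.067,0,0,0,0,0,0.067,0,0,0,0,0,0.067,0,0,0]

```text
clock: 47.0
tool_pos: [0.6188, 0.2688, 0.142]
tool_rot: [3.14, 0.004, 2.806]
wrist_force: [-3.8, 1.4, 13.2]
finger_gap: 0.0313
grasp_force: 102.3
```

```bash
python3 - <<'E'
from h import *
s=robot.observe(); print({k:np.round(s[k],3) for k in("tool_pos","tool_rot","wrist_force","torque")})
p,d=viewer.camera("wrist"); C=cam("wrist",s); h,ss,v=hsv(p)
U,V=np.meshgrid(np.arange(640),np.arange(480)); o,r=rays("wrist",np.c_[U.ravel(),V.ravel()],C)
# lid boundary: points of bright low-sat lid region, robust circle radius .099 at z .132
ed=cv2.Canny(cv2.cvtColor(p,cv2.COLOR_RGB2GRAY),60,150)>0
W=onplane("wrist",np.c_[U[ed],V[ed]],.1335,C)[:,:2]
c=s["tool_pos"][:2].copy()
for k in range(15):
    rr=np.linalg.norm(W-c,axis=1); g=abs(rr-.099)<(.012 if k<4 else .004)
    A=np.c_[2*W[g],np.ones(g.sum())]; a=np.linalg.lstsq(A,(W[g]**2).sum(1),rcond=None)[0]; c=a[:2]; R0=np.sqrt(a[2]+c@c)
print("lid",c,R0,g.sum())
t=cv2.imread("pics/w1.png"); cv2.imwrite("pics/w11.png",p[:,:,::-1])
# pan rim in first top-with-open-pan picture
q=cv2.imread("pics/t3.png")[:,:,::-1].copy(); e=cv2.Canny(cv2.cvtColor(q,cv2.COLOR_RGB2GRAY),60,150)>0; e[:, 240:]=0; e[:120]=0; e[300:]=0
W=onplane("top",np.c_[np.nonzero(e)[1],np.nonzero(e)[0]],.12)[:,:2]
for R1 in(.095,.09):
    c=np.array([.618,.268])
    for k in range(15):
        rr=np.linalg.norm(W-c,axis=1); g=abs(rr-R1)<(.008 if k<4 else .0022)
        A=np.c_[2*W[g],np.ones(g.sum())]; a=np.linalg.lstsq(A,(W[g]**2).sum(1),rcond=None)[0]; c=a[:2]
    print("pan rim",R1,c,np.sqrt(a[2]+c@c),g.sum())
E
```

```text
{'tool_pos': array([0.619, 0.269, 0.142]), 'tool_rot': array([3.14 , 0.004, 2.806]), 'wrist_force': array([-3.826,  1.371, 13.221]), 'torque': array([-0.708,  0.976, -0.108])}
lid [0.61980807 0.26936952] 0.09831105137742117 1152
pan rim 0.095 [0.61759493 0.26806376] 0.09474277043296953 283
pan rim 0.09 [0.6173931  0.26784125] 0.08945626442993684 183
```

View pics/w11.png

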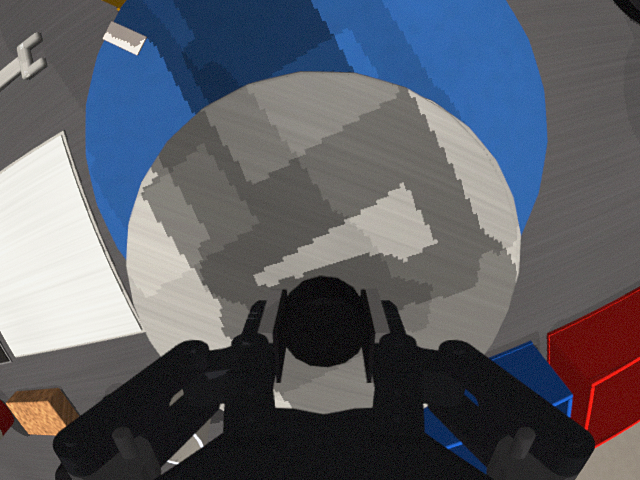

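```bash
python3 - <<'E'
from h import *
s=robot.observe(); p,d=viewer.camera("wrist"); c,f,M=cam("wrist",s); h,ss,v=hsv(p)
U,V=np.meshgrid(np.arange(640),np.arange(480)); o,r=rays("wrist",np.c_[U.ravel(),V.ravel()],(c,f,M))
fw=-M[:3,2]; W=(o+r*(d.ravel()/(r@fw))[:,None]).reshape(480,640,3)
m=(np.hypot(W[...,0]-.619,W[...,1]-.269)<.09)&(np.hypot(W[...,0]-.619,W[...,1]-.269)>.03)&(abs(W[...,2]-.132)<.02)&(V<300)&(ss<60)
q=W[m]; A=np.c_[q[:,:2]-[.619,.269],np.ones(len(q))]
for k in range(4):
    a=np.linalg.lstsq(A,q[:,2],rcond=None)[0]; e=abs(A@a-q[:,2]); g=e<.004; A,q=A[g],q[g]
print(a,len(q),"expected seated top .126")
E
```

```text
[-0.00309399 -0.01309185  0.12945404] 55054 expected seated top .126
```

```bash
python3 - <<'E'
from h import *
s=robot.observe(); p,d=viewer.camera("wrist"); c,f,M=cam("wrist",s); h,ss,v=hsv(p)
U,V=np.meshgrid(np.arange(640),np.arange(480)); o,r=rays("wrist",np.c_[U.ravel(),V.ravel()],(c,f,M))
fw=-M[:3,2]; W=(o+r*(d.ravel()/(r@fw))[:,None]).reshape(480,640,3)
m=(h>95)&(h<120)&(ss>100)&(abs(W[...,2]-.045)<.02)&(U<540)
q=W[m]; a=np.linalg.lstsq(np.c_[q[:,:2]-[.54,.28],np.ones(len(q))],q[:,2],rcond=None)[0]; print("blue",a,len(q))
t,d=viewer.camera("scene"); c,f,M=cam("scene"); o,r=rays("scene",np.c_[U.ravel(),V.ravel()]); W=(o+r*d.ravel()[:,None]).reshape(480,640,3); h,ss,v=hsv(t)
def fit(W,ss,c0=(.618,.268)):
    rr=np.hypot(W[...,0]-c0[0],W[...,1]-c0[1]); m=(rr<.085)&(rr>.035)&(abs(W[...,2]-.128)<.012)&(ss<60); q=W[m]; A=np.c_[q[:,:2]-c0,np.ones(len(q))]
    for k in range(4):
        a=np.linalg.lstsq(A,q[:,2],rcond=None)[0]; g=abs(A@a-q[:,2])<.004; A,q=A[g],q[g]
    return a,len(q)
print("lid now",fit(W,ss))
t0=cv2.imread("pics/scene0.png")[:,:,::-1].copy(); d0=np.load("pics/scene0.npy"); W0=(o+r*d0.ravel()[:,None]).reshape(480,640,3); print("lid at start",fit(W0,hsv(t0)[1]))
E
```

```text
blue [-0.00121935 -0.00142456  0.04429888] 53672
lid now (array([-0.00154186, -0.01272367,  0.12954798]), 2585)
lid at start (array([-0.00046975, -0.00060195,  0.12547196]), 3073)
```

Call:
jog_arm:
  commands: [0,0,-0.01,0,0,0,0,0,-0.03,0,0,0,0,0,-0.06,0,0,0,0,0,-0.1,0,0,0,0,0,-0.13,0,0,0,0,0,-0.14,0,0,0,0,0,-0.14,0,0,0,0,0,-0.14,0,0,0,0,0,-0.14,0,0,0,0,0,-0.14,0,0,0]

```text
clock: 48.45
tool_pos: [0.6184, 0.2684, 0.2433]
tool_rot: [-3.141, -0.001, 2.806]
wrist_force: [-0.2, 0.4, -2.7]
finger_gap: 0.0313
grasp_force: 100.5
```

```bash
python3 - <<'E'
from h import *
s=robot.observe(); print({k:np.round(s[k],4) for k in("tool_pos","tool_rot","wrist_force","torque","finger_gap")})
U,V=np.meshgrid(np.arange(640),np.arange(480)); o,r=rays("scene",np.c_[U.ravel(),V.ravel()])
t,d=viewer.camera("scene"); W=(o+r*d.ravel()[:,None]).reshape(480,640,3); h,ss,v=hsv(t)
def plane(zc):
    rr=np.hypot(W[...,0]-.618,W[...,1]-.268); m=(rr<.11)&(rr>.035)&(abs(W[...,2]-zc)<.015)&(ss<60); q=W[m]; A=np.c_[q[:,:2]-(.618,.268),np.ones(len(q))]
    for k in range(4):
        a=np.linalg.lstsq(A,q[:,2],rcond=None)[0]; g=abs(A@a-q[:,2])<.004; A,q=A[g],q[g]
    return a,len(q),q
a,n,q=plane(s["tool_pos"][2]-.0107); print("lid plane",a,n,"tcp-top",s["tool_pos"][2]-a[2])
def circ(q):
    A=np.c_[2*q,np.ones(len(q))]; a=np.linalg.lstsq(A,(q**2).sum(1),rcond=None)[0]; return a[:2],np.sqrt(a[2]+a[:2]@a[:2])
hl=cv2.convexHull((q[:,:2]*1e4).astype(np.int32))[:,0]/1e4; print("lid circle",circ(hl))
# pan outer wall near side: depth points z .07-.115 at r 85..105
def wall(W,ss):
    rr=np.hypot(W[...,0]-.618,W[...,1]-.268); m=(rr<.104)&(rr>.088)&(W[...,2]>.06)&(W[...,2]<.11)&(ss<60); return circ(W[m][:,:2]),m.sum()
print("wall",wall(W,ss))
t0=cv2.imread("pics/scene0.png")[:,:,::-1].copy(); d0=np.load("pics/scene0.npy"); W0=(o+r*d0.ravel()[:,None]).reshape(480,640,3); print("wall start",wall(W0,hsv(t0)[1]))
im=cv2.resize(t[80:260,350:560],(700,600),interpolation=cv2.INTER_CUBIC); cv2.imwrite("pics/s12.png",im[:,:,::-1])
E
```

```text
{'tool_pos': array([0.6184, 0.2684, 0.2433]), 'tool_rot': array([-3.1412e+00, -6.0000e-04,  2.8057e+00]), 'wrist_force': array([-0.1509,  0.4242, -2.7029]), 'torque': array([ 0.013,  0.048, -0.007]), 'finger_gap': np.float64(0.0313)}
lid plane [-0.00347132 -0.00423191  0.2308172 ] 4281 tcp-top 0.012512569011522673
lid circle (array([0.61714444, 0.26717451]), np.float64(0.09895983969302156))
wall ((array([0.62063943, 0.27514265]), np.float64(0.0917191397350332)), np.int64(871))
wall start ((array([0.61766789, 0.26923626]), np.float64(0.09398016239853606)), np.int64(1395))
```

View pics/s12.png

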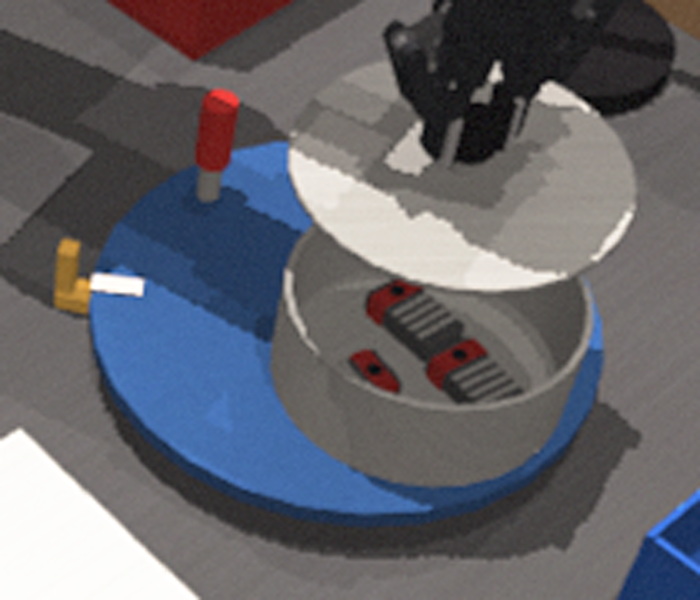

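```bash
python3 - <<'E'
from h import *
U,V=np.meshgrid(np.arange(640),np.arange(480)); t,d=viewer.camera("scene"); t0=cv2.imread("pics/scene0.png")[:,:,::-1].copy()
for im in (t0,t):
    h,s,v=hsv(im); w=(s<50)&(v>150)&(U>372)&(U<402)&(V>145)&(V<175); b=max(blobs(w,5),key=lambda b:b[1])
    r=((h<8)|(h>172))&(s>110)&(U>400)&(U<440)&(V>95)&(V<135); rb=max(blobs(r,5),key=lambda b:b[1])
    y=(h>18)&(h<34)&(s>130)&(U>355)&(U<385)&(V>145)&(V<180); yb=max(blobs(y,5),key=lambda b:b[1])
    P=onplane("scene",b[0],.045)[0,:2]; H=onplane("scene",rb[0],.1025)[0,:2]; ax=np.array([.5512,.2824])
    print("white",b[:2],P,np.arctan2(*(P-ax)[::-1]),"handle",rb[:2],H,np.arctan2(*(H-ax)[::-1]),"ptr",yb[:2])
E
```

```text
white (array([386.1, 158.4]), np.int32(86)) [0.4205917  0.20319358] -2.5964495213743892 handle (array([421.3, 115.3]), np.int32(243)) [0.41208693 0.31617849] 2.9033893679222116 ptr (array([370.8, 162.4]), np.int32(107))
white (array([384.7, 164.8]), np.int32(86)) [0.43311235 0.18690306] -2.461572060598175 handle (array([414.6, 118.4]), np.int32(254)) [0.40950594 0.2972218 ] 3.0373674757057345 ptr (array([369.3, 162.4]), np.int32(46))
```

The turntable has crept about 0.135 rad anticlockwise, from the earlier rim contact. The pan centre is now about (0.619,0.277), so I'll shift the lid to suit.

```bash
python3 - <<'E'
from h import *
s=robot.observe(); q=(*s["tool_pos"],s["tool_rot"][2]); print(q)
rows([(.6195,.277,.22,2.806),(.6195,.277,.15,2.806),(.6195,.277,.141,2.806)],q)
E
```

```text
(np.float64(0.6184136540136528), np.float64(0.2684745279257734), np.float64(0.2436036409762029), np.float64(2.805827021726035))
0.0024, 0.0112, 0.0315, 0, 0, -0.0001,
0.0024, 0.0112, 0.1248, 0, 0, -0.0001,
0.0024, 0.0112, 0.1368, 0, 0, -0.0001
```

Call:
jog_arm:
  commands: [0.001,0.005,0.01,0,0,0,0.002,0.011,0.032,0,0,0,0.002,0.011,0.06,0,0,0,0.002,0.011,0.09,0,0,0,0.002,0.011,0.115,0,0,0,0.002,0.011,0.125,0,0,0,0.002,0.011,0.13,0,0,0,0.002,0.011,0.134,0,0,0,0.002,0.011,0.137,0,0,0,0.002,0.011,0.137,0,0,0]

```text
clock: 49.8
tool_pos: [0.6198, 0.2767, 0.1412]
tool_rot: [3.141, 0.0, 2.806]
wrist_force: [0.5, -0.3, -4.0]
finger_gap: 0.0315
grasp_force: 100.4
```

Call:
jog_arm:
  commands: [0,0,0.001,0,0,0,0,0,0.002,0,0,0,0,0,0.003,0,0,0,0,0,0.004,0,0,0,0,0,0.004,0,0,0,0,0,0.004,0,0,0,0,0,0.004,0,0,0,0,0,0.004,0,0,0,0,0,0.004,0,0,0,0,0,0.004,0,0,0]

```text
clock: 51.05
tool_pos: [0.6198, 0.2767, 0.1381]
tool_rot: [-3.142, 0.0, 2.806]
wrist_force: [0.1, 1.2, -2.8]
finger_gap: 0.031
grasp_force: 100.7
```

```bash
cat >> h.py <<'E'
def lidplane(c0,zc=.128):
    U,V=np.meshgrid(np.arange(640),np.arange(480)); o,r=rays("scene",np.c_[U.ravel(),V.ravel()])
    t,d=viewer.camera("scene"); W=(o+r*d.ravel()[:,None]).reshape(480,640,3); ss=hsv(t)[1]
    rr=np.hypot(W[...,0]-c0[0],W[...,1]-c0[1]); m=(rr<.11)&(rr>.035)&(abs(W[...,2]-zc)<.015)&(ss<60); q=W[m]; A=np.c_[q[:,:2]-c0,np.ones(len(q))]
    for k in range(4):
        a=np.linalg.lstsq(A,q[:,2],rcond=None)[0]; g=abs(A@a-q[:,2])<.004; A,q=A[g],q[g]
    hl=cv2.convexHull((q[:,:2]*1e4).astype(np.int32))[:,0]/1e4
    B=np.c_[2*hl,np.ones(len(hl))]; b=np.linalg.lstsq(B,(hl**2).sum(1),rcond=None)[0]
    return a,len(q),b[:2],np.sqrt(b[2]+b[:2]@b[:2]),t
E
python3 - <<'E'
from h import *
print(lidplane((.619,.277))[:4]); s=robot.observe(); print(s["tool_pos"],s["wrist_force"])
E
```

```text
(array([-0.00240052, -0.00115261,  0.12563382]), 3729, array([0.61928312, 0.27481673]), np.float64(0.09859619780301947))
[0.61977474 0.2767127  0.13807786] [ 0.38967807 -0.55504207 -2.32148685]
```

The lid plane is level at 0.1256, against 0.1255 when it was seated at the start. Releasing.

Call:
jog_arm:
  commands: [0,0,0,0,0,0,0,0,0,0,0,0,0,0,0,0,0,0,0,0,0,0,0,0,0,0,0,0,0,0,0,0,-0.03,0,0,0,0,0,-0.07,0,0,0,0,0,-0.12,0,0,0,0,0,-0.16,0,0,0,0,0,-0.16,0,0,0]
  fingers: 1

```text
clock: 52.35
tool_pos: [0.6203, 0.2769, 0.2606]
tool_rot: [3.139, 0.004, 2.806]
wrist_force: [0.3, 0.8, -0.4]
finger_gap: 0.0853
grasp_force: 0.0
```

```bash
python3 - <<'E'
from h import *
L=lidplane((.619,.277)); print(L[:4]); s=robot.observe(); print(s["tool_pos"],s["joint_pos"].round(2))
U,V=np.meshgrid(np.arange(640),np.arange(480)); im=L[4]; h,s,v=hsv(im); r=((h<8)|(h>172))&(s>110)&(U>395)&(U<440)&(V>90)&(V<135); rb=max(blobs(r,5),key=lambda b:b[1])
print("handle",rb[:2],onplane("scene",rb[0],.1025)[0,:2])
E
```

```text
(array([-0.00104493,  0.00087386,  0.12540506]), 4418, array([0.61859531, 0.27588357]), np.float64(0.09878581353452878))
[0.61981782 0.27676567 0.25836429] [ 0.25  0.61  0.83 -0.    1.7  -0.99]
handle (array([414.6, 118.4]), np.int32(256)) [0.40950594 0.2972218 ]
```

```bash
python3 - <<'E'
from h import *
s=robot.observe(); q=(*s["tool_pos"],s["tool_rot"][2]); a=(.412,.2935,.21,1.49); rows(lin(q,a,8)+[a]*2,q)
E
```

```text
0.0336, -0.0088, 0.0081, 0, 0, 0.0524,
0.0672, -0.0176, 0.0161, 0, 0, 0.1047,
0.1009, -0.0263, 0.0242, 0, 0, 0.1571,
0.1345, -0.0351, 0.0322, 0, 0, 0.2094,
0.1681, -0.0439, 0.0403, 0, 0, 0.2618,
0.2017, -0.0527, 0.0484, 0, 0, 0.3141,
0.2353, -0.0615, 0.0564, 0, 0, 0.3665,
0.269, -0.0702, 0.0645, 0, 0, 0.4188,
0.269, -0.0702, 0.0645, 0, 0, 0.4188,
0.269, -0.0702, 0.0645, 0, 0, 0.4188
```

Call:
jog_arm:
  commands: [0.034,-0.009,0.008,0,0,0.052,0.067,-0.018,0.016,0,0,0.105,0.101,-0.026,0.024,0,0,0.157,0.134,-0.035,0.032,0,0,0.209,0.168,-0.044,0.04,0,0,0.262,0.202,-0.053,0.048,0,0,0.314,0.235,-0.062,0.056,0,0,0.366,0.269,-0.07,0.064,0,0,0.419,0.269,-0.07,0.064,0,0,0.419,0.269,-0.07,0.064,0,0,0.419]

```text
clock: 53.65
tool_pos: [0.4125, 0.2936, 0.2096]
tool_rot: [-3.141, 0.0, 1.492]
wrist_force: [-0.5, -0.5, -0.6]
finger_gap: 0.0856
grasp_force: 0.0
```

```bash
python3 - <<'E'
from h import *
viewer.camera("top"); s=robot.observe(); print(s["tool_pos"],s["tool_rot"],s["joint_pos"].round(2))
p,d=viewer.camera("wrist"); C=cam("wrist",s)
for b in jaws(p,"wrist",C,.13): print(b)
h,ss,v=hsv(p); c,f,M=C; U,V=np.meshgrid(np.arange(640),np.arange(480)); o,r=rays("wrist",np.c_[U.ravel(),V.ravel()],C); W=(o+r*(d.ravel()/(r@-M[:3,2]))[:,None]).reshape(480,640,3)
m=((h<8)|(h>172))&(ss>110)&(W[...,2]>.124)&(W[...,2]<.138); b=max(blobs(m,10),key=lambda b:b[1]); print("handle top",b[:2],onplane("wrist",b[0],.13,C))
t,_=viewer.camera("scene"); print("lid",lidplane((.619,.276))[:4])
for b in blobs((h>48)&(h<85)&(ss>80),40): print("green",b[:2],onplane("wrist",b[0],.045,C))
E
```

```text
[0.41272983 0.29352515 0.20973116] [-3.14150414e+00  1.55718606e-04  1.49116610e+00] [ 0.38  0.32  1.45 -0.    1.37  0.46]
(array([636.8,  22.2]), np.int32(271), array([0.6684352 , 0.45463047, 0.13      ]))
(array([322.7, 232. ]), np.int32(1619), array([0.41345558, 0.30370755, 0.13      ]))
(array([635.2, 477. ]), np.int32(46), array([ 0.88872497, -0.15235322,  0.13      ]))
handle top (array([74.1, 52.6]), np.int32(1196)) [[0.25426103 0.44592936 0.13      ]]
lid (array([-0.00012952, -0.00057212,  0.1253764 ]), 4401, array([0.61835671, 0.27612904]), np.float64(0.09917470413599849))
green (array([363.4,  82.1]), np.int32(687)) [[0.45409638 0.4014125  0.045     ]]
```

Call:
jog_arm:
  commands: [0,0,0.03,0,0,0,0,0,0.06,0,0,0,0,0,0.09,0,0,0,0,0,0.12,0,0,0,0,0,0.145,0,0,0,0,0,0.162,0,0,0,0,0,0.162,0,0,0,0,0,0.162,0,0,0,0,0,0.162,0,0,0,0,0,0.162,0,0,0]

```text
clock: 55.1
tool_pos: [0.4121, 0.2937, 0.089]
tool_rot: [3.141, -0.0, 1.49]
wrist_force: [0.3, -0.7, 0.1]
finger_gap: 0.0855
grasp_force: 0.0
```

Call:
jog_arm:
  commands: [0,0,0,0,0,0,0,0,0,0,0,0,0,0,0,0,0,0,0,0,0,0,0,0,0,0,0,0,0,0,0,0,0,0,0,0,0,0,0,0,0,0,0,0,0,0,0,0,0,0,0,0,0,0,0,0,0,0,0,0]
  fingers: -0.7
  squeeze: 40

```text
clock: 56.35
tool_pos: [0.4123, 0.2937, 0.0887]
tool_rot: [3.141, -0.0, 1.489]
wrist_force: [4.2, -0.2, 2.6]
finger_gap: 0.0241
grasp_force: 39.5
```

```bash
python3 - <<'E'
from h import *
s=robot.observe(); print(s["tool_pos"],s["tool_rot"],s["wrist_force"]); p=s["tool_pos"]; ax=np.array([.5512,.2824])
d=p[:2]-ax; th0=np.arctan2(d[1],d[0])%(2*np.pi); r0=np.hypot(*d); print(th0,r0,"angle",th0-(np.pi-.215))
end=np.pi-.215+1.571; ths=np.linspace(th0,end,21)[1:]; ys=s["tool_rot"][2]
w=[(*(ax+(r0+(.14-r0)*min(1,i/6))*np.array([np.cos(t),np.sin(t)])),.087,ys+t-th0) for i,t in enumerate(ths,1)]
q=(*p,ys); print(w[9],w[19]); rows(w[:10],q); print(); rows(w[10:],w[9])
E
```

```text
[0.41230546 0.29368459 0.08869796] [ 3.14078638e+00 -2.43103800e-04  1.48943938e+00] [ 4.1677519  -0.24819702  2.59906059]
3.0605249708462847 0.1393521982500383 angle 0.13393231725649146
(np.float64(0.43869510681200974), np.float64(0.1990774399771652), 0.087, np.float64(2.2079732252011994)) (np.float64(0.5213592184051075), np.float64(0.14561722420638654), 0.087, np.float64(2.926507066572954))
-0.0133, 0.0003, 0.0023, 0, 0, -0.0229,
-0.0267, 0.0016, 0.0023, 0, 0, -0.0457,
-0.0398, 0.0039, 0.0023, 0, 0, -0.0686,
-0.0528, 0.0071, 0.0023, 0, 0, -0.0915,
-0.0656, 0.0112, 0.0023, 0, 0, -0.1144,
-0.078, 0.0162, 0.0023, 0, 0, -0.1372,
-0.09, 0.0223, 0.0023, 0, 0, -0.1601,
-0.1015, 0.0292, 0.0023, 0, 0, -0.183,
-0.1125, 0.0369, 0.0023, 0, 0, -0.2058,
-0.1229, 0.0453, 0.0023, 0, 0, -0.2287

-0.0134, 0.0005, 0, 0, 0, -0.0229,
-0.0267, 0.0019, 0, 0, 0, -0.0457,
-0.0399, 0.0043, 0, 0, 0, -0.0686,
-0.0529, 0.0077, 0, 0, 0, -0.0915,
-0.0656, 0.0119, 0, 0, 0, -0.1144,
-0.078, 0.0171, 0, 0, 0, -0.1372,
-0.09, 0.0231, 0, 0, 0, -0.1601,
-0.1015, 0.03, 0, 0, 0, -0.183,
-0.1125, 0.0377, 0, 0, 0, -0.2058,
-0.1229, 0.0462, 0, 0, 0, -0.2287
```

Call:
jog_arm:
  commands: [-0.013,0,0,0,0,-0.023,-0.027,0.002,0,0,0,-0.046,-0.04,0.004,0,0,0,-0.069,-0.053,0.007,0,0,0,-0.092,-0.066,0.011,0,0,0,-0.114,-0.078,0.016,0,0,0,-0.137,-0.09,0.022,0,0,0,-0.16,-0.102,0.029,0,0,0,-0.183,-0.112,0.037,0,0,0,-0.206,-0.123,0.045,0,0,0,-0.229]

```text
clock: 57.6
tool_pos: [0.4405, 0.2, 0.0887]
tool_rot: [3.136, 0.0, 2.21]
wrist_force: [15.2, 11.8, -8.8]
finger_gap: 0.0237
grasp_force: 40.1
```

```bash
python3 - <<'E'
from h import *
viewer.camera("top"); viewer.camera("top"); s=robot.observe(); print(s["tool_pos"],s["tool_rot"],s["wrist_force"],s["finger_gap"]); p=s["tool_pos"]; ax=np.array([.5512,.2824])
d=p[:2]-ax; th0=np.arctan2(d[1],d[0])%(2*np.pi); r0=np.hypot(*d); print(th0,r0,"angle",th0-(np.pi-.215))
end=np.pi-.215+1.571; ths=np.r_[np.linspace(th0,end,9)[1:],end,end]; ys=s["tool_rot"][2]
w=[(*(ax+.14*np.array([np.cos(t),np.sin(t)])),p[2],ys+t-th0) for t in ths]
rows(w,(*p,ys))
E
```

```text
[0.44092683 0.19943977 0.08873108] [3.13562070e+00 1.24234025e-03 2.20895298e+00] [12.80212539  7.25491986 -6.08696336] 0.023682706280639693
3.786574080487777 0.13799482579043496 angle 0.859981426897984
-0.0166, -0.0018, 0, 0, 0, -0.0283,
-0.033, 0.0005, 0, 0, 0, -0.0566,
-0.0492, 0.0043, 0, 0, 0, -0.0849,
-0.0649, 0.0094, 0, 0, 0, -0.1132,
-0.0801, 0.016, 0, 0, 0, -0.1415,
-0.0947, 0.0239, 0, 0, 0, -0.1697,
-0.1086, 0.033, 0, 0, 0, -0.198,
-0.1215, 0.0434, 0, 0, 0, -0.2263,
-0.1215, 0.0434, 0, 0, 0, -0.2263,
-0.1215, 0.0434, 0, 0, 0, -0.2263
```

```bash
python3 - <<'E'
from h import *
c=(.4388,.1993,.0887,2.208); ax=np.array([.5527,.2835]); th0=3.7866; end=np.pi-.215+1.571
ths=np.r_[np.linspace(th0,end,9)[1:],end,end]
rows([(*(ax+.14*np.array([np.cos(t),np.sin(t)])),.0887,2.208+t-th0) for t in ths],c); print(ax+.14*np.array([np.cos(end),np.sin(end)]))
E
```

```text
-0.0181, 0.0031, 0, 0, 0, -0.0283,
-0.0346, 0.0054, 0, 0, 0, -0.0566,
-0.0507, 0.0092, 0, 0, 0, -0.0849,
-0.0665, 0.0144, 0, 0, 0, -0.1132,
-0.0817, 0.021, 0, 0, 0, -0.1414,
-0.0963, 0.0289, 0, 0, 0, -0.1697,
-0.1101, 0.038, 0, 0, 0, -0.198,
-0.123, 0.0484, 0, 0, 0, -0.2263,
-0.123, 0.0484, 0, 0, 0, -0.2263,
-0.123, 0.0484, 0, 0, 0, -0.2263
[0.52285922 0.14671722]
```

Call:
jog_arm:
  commands: [-0.018,0.003,0,0,0,-0.028,-0.035,0.005,0,0,0,-0.057,-0.051,0.009,0,0,0,-0.085,-0.066,0.014,0,0,0,-0.113,-0.082,0.021,0,0,0,-0.141,-0.096,0.029,0,0,0,-0.17,-0.11,0.038,0,0,0,-0.198,-0.123,0.048,0,0,0,-0.226,-0.123,0.048,0,0,0,-0.226,-0.123,0.048,0,0,0,-0.226]

```text
clock: 58.95
tool_pos: [0.5226, 0.1477, 0.0887]
tool_rot: [3.138, 0.001, 2.918]
wrist_force: [4.8, 7.0, 1.8]
finger_gap: 0.024
grasp_force: 40.6
```

```bash
python3 - <<'E'
from h import *
s=robot.observe(); print(s["tool_pos"],s["tool_rot"],s["wrist_force"],s["finger_gap"])
p,d=viewer.camera("wrist"); C=cam("wrist",s); h,ss,v=hsv(p); ax=np.array([.5517,.2828])
t,_=viewer.camera("scene"); H,S,Vv=hsv(t); T,_=viewer.camera("top"); a,b2,c2=hsv(T)
for n,(hh,sv,vv),C2 in (("wrist",(h,ss,v),C),("scene",(H,S,Vv),None),("top",(a,b2,c2),None)):
    for b in blobs((hh>48)&(hh<85)&(sv>80)&(vv>50),15):
        P=onplane(n,b[0],.045,C2)[0]; print(n,"green",b[:2],P,np.arctan2(*(P[:2]-ax)[::-1]))
cv2.imwrite("pics/s13.png",cv2.resize(t[80:260,350:560],(700,600),interpolation=cv2.INTER_CUBIC)[:,:,::-1])
E
```

```text
[0.52260848 0.14773058 0.08872544] [3.13841691e+00 1.15428846e-03 2.91844123e+00] [4.75052448 7.03622962 1.78799727] 0.023988706340841597
wrist green (array([390.9,  59.5]), np.int32(1811)) [0.42321656 0.2052476  0.045     ] -2.598531431721166
```

View pics/s13.png

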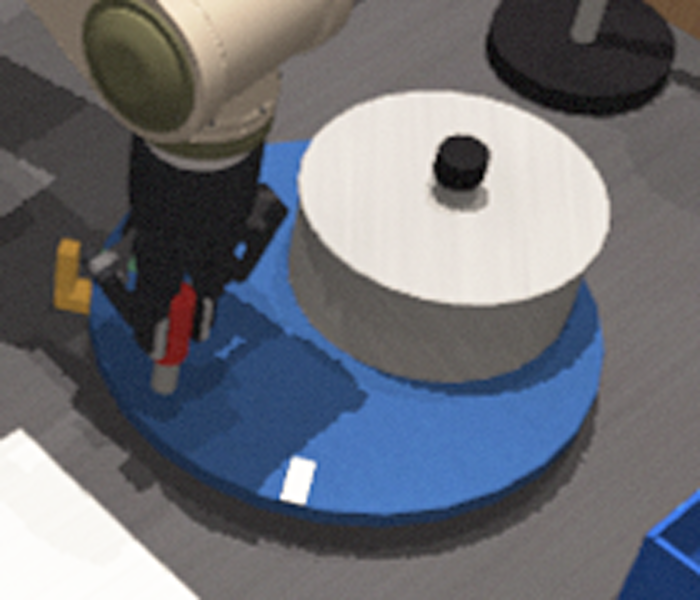

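The lid is seated, and the green mark is by the pointer behind the gripper. Releasing the handle and backing off to check.

Call:
jog_arm:
  commands: [0,0,0,0,0,0,0,0,0,0,0,0,0,0,0,0,0,0,0,0,0,0,0,0,0,0,0,0,0,0,0,0,-0.04,0,0,0,0,0,-0.09,0,0,0,0,0,-0.15,0,0,0,0,0,-0.21,0,0,0,0,0,-0.25,0,0,0]
  fingers: 0.5

```text
clock: 60.35
tool_pos: [0.522, 0.1463, 0.2783]
tool_rot: [3.141, 0.002, 2.919]
wrist_force: [0.1, -0.2, 0.3]
finger_gap: 0.0641
grasp_force: 0.0
```

Call:
jog_arm:
  commands: [0,-0.04,0,0,0,0,0,-0.09,0,0,0,0,0,-0.15,0,0,0,0,0,-0.21,0,0,0,0,0,-0.27,0,0,0,0,0,-0.3,0,0,0,0,0,-0.3,0,0,0,0,0,-0.3,0,0,0,0,0,-0.3,0,0,0,0,0,-0.3,0,0,0,0]

```text
clock: 61.6
tool_pos: [0.4724, -0.0725, 0.276]
tool_rot: [3.142, -0.0, 2.92]
wrist_force: [0.4, -0.4, -0.5]
finger_gap: 0.0644
grasp_force: 0.0
```

```bash
python3 - <<'E'
from h import *
s=robot.observe(); print(s["tool_pos"])
ax=np.array([.5517,.2828]); U,V=np.meshgrid(np.arange(640),np.arange(480))
P={"top":viewer.camera("top")[0],"scene":viewer.camera("scene")[0]}
P0={n:cv2.imread(f"pics/{n}0.png")[:,:,::-1].copy() for n in P}
ang=lambda n,uv,z:(lambda q:(q.round(4),round(float(np.arctan2(q[1]-ax[1],q[0]-ax[0])),4)))(onplane(n,uv,z)[0,:2])
for n in P:
    for nm,im in(("start",P0[n]),("now",P[n])):
        h,ss,v=hsv(im); reg=(U<260)&(V>110)&(V<310) if n=="top" else (U>350)&(U<545)&(V>95)&(V<250)
        for lab,m in (("green",(h>48)&(h<85)&(ss>80)&(v>50)),("red",((h<8)|(h>172))&(ss>110)&(v>60))):
            bb=blobs(m&reg,15,1500)
            if bb: b=max(bb,key=lambda b:b[1]); print(n,nm,lab,b[:2],ang(n,b[0],.045 if lab=="green" else .105))
im=P["top"]; cv2.imwrite("pics/t14.png",np.hstack([cv2.resize(P["top"],(400,300)),cv2.resize(P["scene"],(400,300))])[:,:,::-1])
print("lid",lidplane((.566,.349))[:4])
E
```

```text
[ 0.47237311 -0.07250478  0.27604749]
top start green (array([106.1, 252.6]), np.int32(78)) (array([0.4699, 0.4127]), 2.1326)
top start red (array([ 65.7, 113.9]), np.int32(540)) (array([0.7832, 0.4865]), 0.7215)
top now green (array([194. , 273.7]), np.int32(78)) (array([0.4213, 0.2037]), -2.5966)
top now red (array([ 65.7, 113.9]), np.int32(540)) (array([0.7832, 0.4865]), 0.7215)
scene start green (array([464.2, 128. ]), np.int32(50)) (array([0.4683, 0.4127]), 2.1414)
scene start red (array([421.3, 115.3]), np.int32(243)) (array([0.4139, 0.3139]), 2.9195)
scene now green (array([386.5, 158. ]), np.int32(57)) (array([0.4203, 0.2048]), -2.6058)
scene now red (array([401.1, 176.5]), np.int32(257)) (array([0.5192, 0.1464]), -1.805)
lid (array([-0.00103669,  0.00039434,  0.12543911]), 3900, array([0.5693466 , 0.34872745]), np.float64(0.0992507733809837))
```

```bash
python3 - <<'E'
from h import *
a=cv2.imread("pics/top0.png")[:,:,::-1].copy(); b,_=viewer.camera("top")
for n,(u0,u1,v0,v1) in dict(oil=(276,314,98,150),can=(396,448,108,164),tape=(362,408,285,330),cork=(328,382,128,162),wrench=(245,322,282,306),cup=(234,270,116,156),hammer=(466,508,140,252),white1=(428,456,284,316),white2=(408,432,356,392),pink=(340,370,90,122)).items():
    A,B=[cv2.cvtColor(x[v0:v1,u0:u1].copy(),cv2.COLOR_RGB2GRAY).astype(np.float32) for x in(a,b)]
    print(n,np.round(cv2.phaseCorrelate(A,B)[0],2),abs(A-B).mean().round(1))
print(platejaws(), robot.observe()["clock"])
E
```

```text
oil [-0.02 -0.05] 0.8
can [0.02 0.  ] 0.6
tape [-0.01  0.48] 0.7
cork [-0.05  0.01] 0.8
wrench [ 0.24 -0.04] 34.4
cup [0.01 0.  ] 0.6
hammer [0.51 0.  ] 0.7
white1 [-0.01 -0.02] 0.6
white2 [-0.03  0.  ] 0.6
pink [-0.  0.] 0.8
[] 61.85
```

Nothing else on the bench has moved; the wrench differs only by the arm's shadow or the arm covering it. Handing in.

```bash
python3 -c "
from rig import robot
print(robot.hand_in())"
```

```text
the job is handed in; nothing more can be done
None
```

Handed in, no verdict returned: all three jaws are in the pan, the lid sits level on the rim, and the green mark is at the pointer (turned about 1.55 of 1.571 rad); however, while placing the third jaw the gripper hit the pan rim at about 88 N, which may break the 40 N limit, and the turntable had crept about 0.13 rad before the lid went back on.

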